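# Rehang the citrus press guard door

## Robot

A 6-joint arm with a two-finger parallel gripper is mounted at the origin on the work surface. World frame = base frame: x ahead of the robot, y to its left, z up, the work surface at z = 0. Lengths are in m, angles in rad, forces in N, time in s.
With the tool pointing down it reaches from about 0.35 to 0.85 m from the base axis. Payload 8.1 kg.
Tool frame: the origin (TCP) lies between the finger pads; the fingertips stand 14 mm ahead of it and the grasp point (between the pads) lies 5 mm behind it; z points along the fingers, y is the direction in which the jaws open and shut (so a half turn about z gives the same grasp; the last joint's range is limited). The gripper opens to 93 mm and grips with 3 to 60 N. Pads are 15 mm wide; open, the fingers measure 128 mm over their backs; the gripper's body (75 mm by 188 mm) begins 65 mm behind the grasp point.
Start: joints at [1.172, 0.13, 1.488, -0, 1.523, -0.085], TCP at [0.185, 0.571, 0.233] pointing down, gripper open.
Joint ranges: [-2.96, 2.96], [-0.89, 2.26], [0.02, 2.5], [-1.34, 4.48], [0, 2.73], [-2.66, 2.66]. Speed limits (rad/s): [2.39, 2.39, 2.79, 3.14, 3.14, 3.14].

## Interface

Orientations are given as a rotation vector (axis times angle).
In Python, from plant import robot gives the robot as it stands.
- The arm moves only by the tool step_arm, never from a script. Its argument "targets" is a list of rows, each an object of numbers: "tx", "ty", "tz": the shift along the tool's x, y, z in mm; "ax", "ay", "az": the turn, a rotation vector about the tool's x, y, z in rad; "grip": the closure in counts, from 0 (fully open) to 255 (shut). In form: [{"tx": .., "ty": .., "tz": .., "ax": .., "ay": .., "az": .., "grip": ..}, ...]. A call has 1 to 20 rows; each row shifts and turns the commanded pose from where the row before left it, along the tool's axes as they then stand; what a row does not reach is not made up. A row lasts 1/10 s, in which the tool goes at most 50 mm and 8.59 degrees, less where a joint would pass 70% of its speed; a pose out of reach is approached as far as the arm can. A call with a gripper value outside its range is refused whole. The fingers move at their own pace and stop on an object; "squeeze" is the grip in N (left out, the last holds). Time passes only in rows, so rows that do not move let the fingers close. It gives the time, the measured TCP pose, the force and the opening at its end, in the units of the state.
- robot.read_state(): the state, without advancing time (a new reading comes with each control period).
- robot.read_camera(name): name is "scene" or "side" or "wrist"; returns a dict with "frame" (384x512x3 uint8, blue, green, red), "fx", "fy", "cx", "cy" (pixels), "k1" (the pictures are not rectified: a ray, as slopes to the right and down, at radius r is drawn at 1 + k1 r^2 times it, then the intrinsics apply), "R" (3x3) and "t" (3): a world point X has camera coordinates R X + t. Camera axes: x right, y down, z forward; pixel columns grow to the right and rows downward; lengths in m; the calibration is good to about 2 mm. A picture is of the moment at which its call begins. There is no depth.
- robot.close_job(): hands the job in, once; it reports no verdict.
The state is a dict: "t": time; "q": joint angles; "dq": joint speeds; "joint_torque": joint torques, N m; "tool_pos": TCP position; "orientation": TCP orientation; "force": force on the tool from outside, world axes, zero at the start; "wrist_torque": the same for the moment, N m; "opening": finger opening in m.
Only numpy, scipy, OpenCV 4.12 (cv2) and the standard library are available. Lean on these libraries where they do the work, as an engineer would, in place of code of your own. Each camera call takes 0.05 s, during which the arm holds its last target.

## Task

The citrus press's washed guard door stands in the drying rack. Hang it back on the press with the door standing open, square to the front: feel for the two hinge pins and lower both knuckles gently, without forcing (never more than 60 N between door and press), until they sit fully down on their brackets; then swing the door shut against the rubber stops and let go. Leave everything else on the counter where it is.

Things in the scene. Friction and masses are not known exactly. Their poses are not given: they have to be found in the camera images.
- door: guard door, upright: clear panel in a steel frame, 170 wide x 10 thick x 150 high, 0.32 to 0.5 kg, blue hinge knuckles on one vertical edge, blue grip tab on top. Origin: centre of the panel's lower edge. x: from the hinge edge (-85) to the free edge (+85); y: thickness, +y is the outside when hung; z: up. It starts upright in a rack slot, 12 above the counter
- tab (a point): grasp point in the middle of the door's grip tab (40 along door x, 12 thick along door y, from 150 to 195 above the door's lower edge); 175 above the lower edge, at door x -7, nearly over the centre of mass
- knuckle_low (a point): centre of the lower end of the lower knuckle's hole: door x -98, 15 above the door's lower edge. Each knuckle is a tube along door z, 24 high, 32 outer and 12 inner diameter, open at both ends
- knuckle_high (a point): the same for the upper knuckle, 100 above the lower one: door x -98, 115 above the door's lower edge
- free_edge (a point): middle of the door's free vertical edge (door x +85, 75 above the lower edge)
- press: citrus press, fixed: steel box 240 wide (x) x 260 deep (y) x 215 high, motor head to 335 high at its back (y > 45). Origin: centre of underside. Its open front looks to its -y (face at y -120), hinge on the front at its +x side. Standing open square, the door's x points to press -y; shut, to press -x (parallel to the front, free edge at press y -142). It shuts clockwise seen from above
- stop (a point): tip of the upper of two rubber stops that stick out 17 from the press's front, at press (-50, -137), 160 above the counter (the other is 100 lower); the shut door's inner face rests on them; they are springy, so a door pressed hard and let go suddenly bounces back about 10
- seat_low (a point): nominal foot of the lower hinge pin, on its bracket: press (100, -142), 50 above the counter; axes as the press. Seated, knuckle_low is level with it. Pins: brass, vertical, 10 diameter, 20 long, tips taper to 9. The bracket sits in slotted holes: the real pins, both together, stand up to 10 to either side of this point along press x (exact in y and height): find them by feel or eye
- seat_high (a point): the same for the upper pin, exactly above, 150 above the counter (the two pins move together). Its bracket plate is 10 thick and reaches 11 in front of the pin axis, so the lower knuckle must come in from the front, above the lower pin's tip (70 above the counter) and below that plate (underside 140), before the door is lowered. Brackets do not yield under 60 N
- rack: drying rack, fixed: plate 240 x 160 x 12, two slots along its x at y +35 and -35, one holding the door, the other the chopping board, between wire posts that end 82 above the counter: lift the door 100 straight up to clear posts and board. Origin: centre of underside
- chop_board: bystander: green chopping board 200 x 12 x 85 high (top 97 above the counter), upright in the rack's other slot 70 from the door. Origin: centre of its lower edge
- rind: bystander: half a yellow fruit rind, bowl shaped, 110 wide, 50 high
- peeled: bystander: peeled pale fruit, 92 wide, 78 high
- cup: bystander: blue cup, 72 wide, 75 high
- pot: bystander: steel pot, 170 wide, 110 high. Origins of all bystanders: centre of their underside
There are look-alikes about, which are no part of the job. Of the things that look like the door, the smaller one is meant.

How it is judged:
On the way:
1. both knuckles sit fully down on their pins while the door stands open (more than 45 degrees) (z of knuckle_low in the frame of seat_low between -0.004 and 0.003 m and z of knuckle_high in the frame of seat_high between -0.004 and 0.003 m and horizontal distance between knuckle_low and seat_low below 0.0135 m and horizontal distance between knuckle_high and seat_high below 0.0135 m and angle between the x axis of door and the x axis of press, either way round above 0.785 rad), for 0.2 s.
At the end, for the whole second after the job is handed in: both knuckles fully down on their brackets (lower ends within 3 mm of the seat height, within 13.5 mm sideways of the nominal pin places), the door shut against the stops (within 7 degrees of parallel to the front, free edge within 22 mm of its shut place), at rest and let go (z of knuckle_low in the frame of seat_low between -0.004 and 0.003 m and z of knuckle_high in the frame of seat_high between -0.004 and 0.003 m and horizontal distance between knuckle_low and seat_low below 0.0135 m and horizontal distance between knuckle_high and seat_high below 0.0135 m and angle between the x axis of door and the x axis of press, either way round below 0.12 rad and y of free_edge in the frame of press above -0.164 m and linear speed of door below 0.02 m/s and angular speed of door below 0.1 rad/s); the robot touches nothing.
It fails at once if door pressed or knocked against the press with more than 60 N (contact force between door and press above 60 N).
It fails at once if a bystander moved by more than 30 mm (distance of any of chop_board, rind, peeled, cup, pot from where it was at the start of the episode above 0.03 m).
It fails at once if the cup or pot tipped (angle between any of cup, pot's own z axis and vertical above 0.5 rad).
It also fails if it takes over 72 s, if anything falls off the work surface, if the arm or the gripper's body presses on something with over 40 N, if the wrist force passes 120 N, or if a joint passes its speed limit or range.

## Working session

There is one attempt and no reset: what is moved stays moved. The work goes in short steps, Python scripts to look and compute and a tool call to move; the robot and the scene stay as the last step left them, time stands still between calls to the robot, and variables do not carry over. Pictures are saved under pics/ and viewed, and the job is handed in when it is done.

Besides the shell and the picture viewer there is one more tool, called as name([rows], argument=value, ...), one row to a line, values as JSON. step_arm: Moves the arm, as the interface text tells. Its arguments: {"type":"object","properties":{"targets":{"type":"array"},"squeeze":{"type":"number"}},"required":["targets"]}

```bash
mkdir -p pics; ls; python3 - <<'E'
from plant import robot
import cv2
s=robot.read_state();print(s)
for n in("scene","side","wrist"):
    c=robot.read_camera(n);cv2.imwrite(f"pics/{n}0.png",c["frame"]);print(n,{k:v for k,v in c.items() if k!="frame"})
E
```

```text
pics
{'t': 0.0, 'q': array([ 1.17160532e+00,  1.31156585e-01,  1.48927464e+00,  1.58271638e-06,
        1.52299710e+00, -8.53942324e-02]), 'dq': array([-0.00169351,  0.00048234, -0.00013653, -0.00120382,  0.00035402,
       -0.00026856]), 'joint_torque': array([-1.70000396e-03, -5.59851050e+01, -4.91740429e+01,  7.63754826e-02,
        3.56792333e-02, -2.18776950e-04]), 'tool_pos': array([0.18496634, 0.5702069 , 0.23159271]), 'orientation': array([-4.90821833e-01, -3.10256567e+00,  2.79825531e-03]), 'force': array([0.89456937, 0.2338851 , 0.28177674]), 'wrist_torque': array([-0.00214351, -0.01452108,  0.05481177]), 'opening': 0.09293834638942876}
scene {'fx': 435.6913801901256, 'fy': 435.6913801901256, 'cx': 263.77701702984297, 'cy': 194.53967856931945, 'k1': 0.04162943777762525, 'R': array([[ 0.75540848,  0.65501957,  0.01753277],
       [ 0.40144534, -0.44149221, -0.80245017],
       [-0.51787998,  0.61321611, -0.59646151]]), 't': array([-0.40696839, -0.12521494,  1.39310708])}
side {'fx': 370.50645891501944, 'fy': 370.50645891501944, 'cx': 250.62580040212075, 'cy': 185.26853463730828, 'k1': -0.04162766011526058, 'R': array([[ 0.80636114, -0.59141468, -0.00322281],
       [-0.35762729, -0.4832504 , -0.79910686],
       [ 0.4710461 ,  0.64552128, -0.60118038]]), 't': array([-0.4691664 ,  0.28296532,  0.96645977])}
wrist {'fx': 289.56208578088183, 'fy': 289.56208578088183, 'cx': 252.33260908442944, 'cy': 187.00463859697524, 'k1': 0.00892253653985466, 'R': array([[ 0.30819716,  0.95132167, -0.0012647 ],
       [ 0.9234907 , -0.29886109,  0.24051398],
       [ 0.22842819, -0.07529366, -0.97064485]]), 't': array([-0.59959322, -0.02918324,  0.38985701])}
```

View pics/scene0.png

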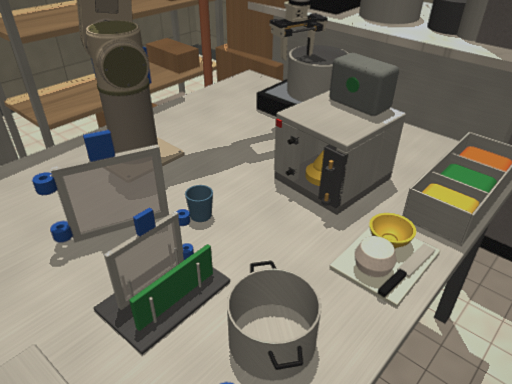

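View pics/side0.png

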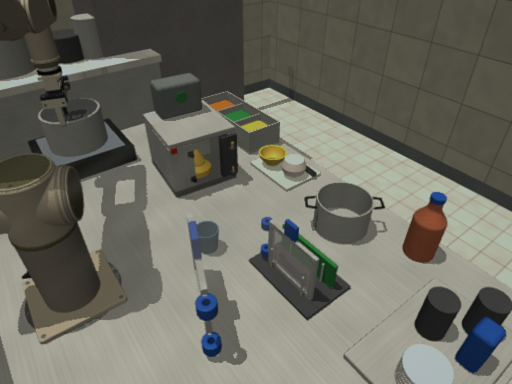

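View pics/wrist0.png

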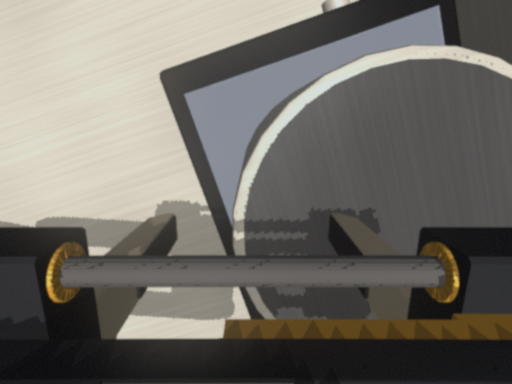

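```bash
cat > h.py <<'E'
import numpy as np,cv2
from plant import robot
def K(c): return np.array([[c['fx'],0,c['cx']],[0,c['fy'],c['cy']],[0,0,1.]]),np.array([c['k1'],0,0,0,0])
def ray(c,p):
    k,d=K(c);u=cv2.undistortPoints(np.array([[p]],float),k,d)[0,0]
    R=c['R'];return -R.T@c['t'],R.T@np.array([u[0],u[1],1.])
def onz(c,p,z):
    o,d=ray(c,p);return o+d*(z-o[2])/d[2]
def tri(cp):
    A=0;b=0
    L=[ray(c,p) for c,p in cp]
    for o,d in L:
        d=d/np.linalg.norm(d);M=np.eye(3)-np.outer(d,d);A=A+M;b=b+M@o
    X=np.linalg.solve(A,b);res=[np.linalg.norm(np.cross(X-o,d/np.linalg.norm(d))) for o,d in L]
    return X,np.array(res)
def proj(c,X):
    k,d=K(c);return cv2.projectPoints(np.array(X,float).reshape(-1,1,3),cv2.Rodrigues(c['R'])[0],c['t'],k,d)[0][:,0]
def crop(c,name,x0,y0,x1,y1,s):
    cv2.imwrite('pics/'+name,cv2.resize(c['frame'][y0:y1,x0:x1],None,fx=s,fy=s,interpolation=cv2.INTER_CUBIC))
E
python3 - <<'E'
from h import *
import pickle
D={}
for n in("scene","side"):
    D[n]=robot.read_camera(n); print(n,-D[n]['R'].T@D[n]['t'])
pickle.dump(D,open('cams.pkl','wb'))
crop(D['scene'],'sc_press.png',260,70,420,220,5)
crop(D['side'],'si_press.png',130,60,260,200,4)
crop(D['scene'],'sc_rack.png',85,190,245,350,3.7)
crop(D['side'],'si_rack.png',240,200,360,320,5)
E
```

```text
scene [ 1.07915659 -0.64298486  0.73759128]
side [ 0.02426658 -0.76459914  0.80562414]
```

View pics/sc_press.png

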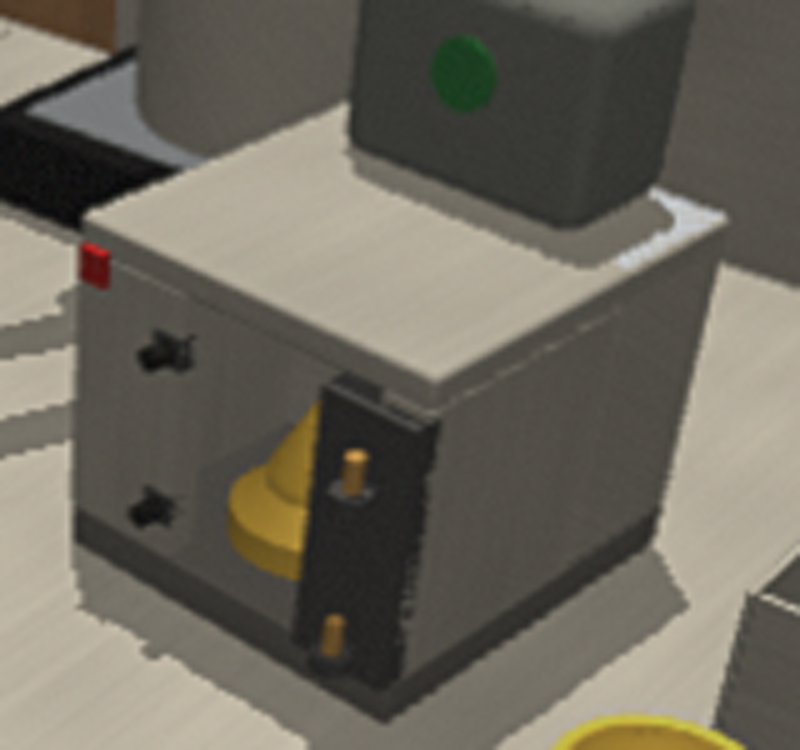

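View pics/si_press.png

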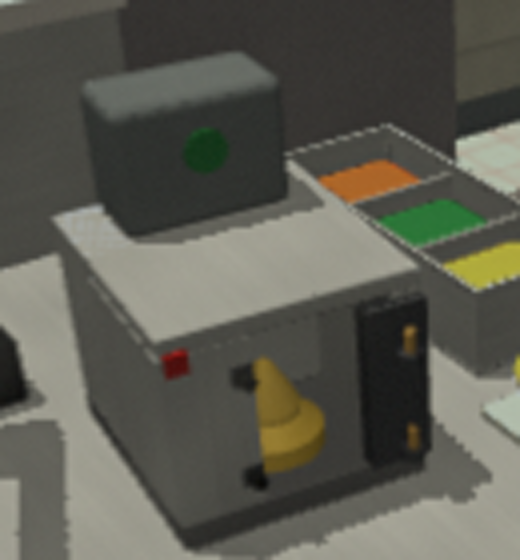

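View pics/sc_rack.png

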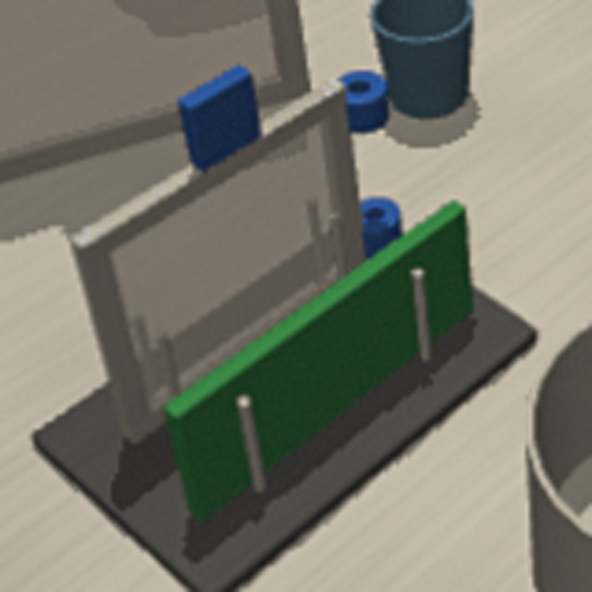

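View pics/si_rack.png

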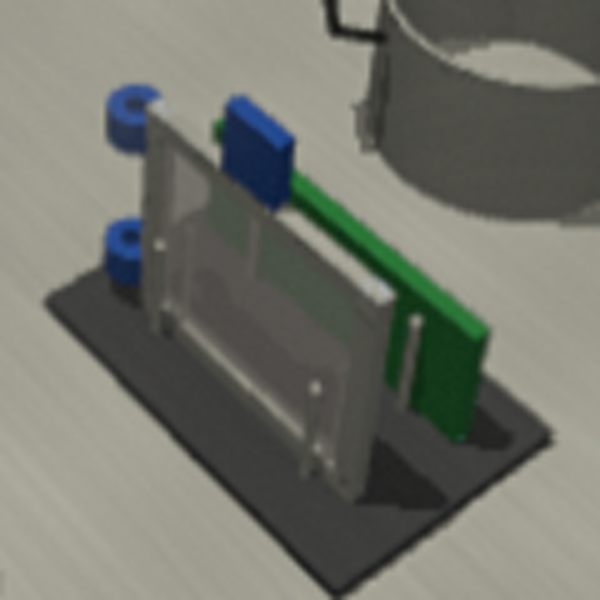

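```bash
python3 - <<'E'
from h import *
import pickle
D=pickle.load(open('cams.pkl','rb'));S=D['scene'];I=D['side']
a=lambda x0,y0,s,x,y:(x0+(x+.5)/s-.5,y0+(y+.5)/s-.5)
sp=lambda x,y:a(260,70,5,x,y); ip=lambda x,y:a(130,60,4,x,y); sr=lambda x,y:a(85,190,3.7,x,y); ir=lambda x,y:a(240,200,5,x,y)
P={'kn_hi_top z151':(sr(360,87),ir(133,102)),'kn_lo_top z51':(sr(380,212),ir(128,235)),
'free top corner z162':(sr(78,240),ir(388,295)),'hinge top z162':(sr(340,85),ir(152,104)),
'pin hi tip z170':(sp(356,455),ip(410,328)),'pin lo tip z70':(sp(336,618),ip(414,428)),
'roof FL z215':(sp(85,218),ip(157,347)),'roof FR 215':(sp(437,382),ip(415,268)),
'stop hi 160':(sp(145,357),ip(240,378)),'stop lo 60':(sp(135,513),ip(253,477)),
'tab top hinge side corner':(sr(241,70),ir(236,98)),'tab top free side':(sr(185,100),ir(290,138)),
'base FL':(sp(75,540),ip(188,545)),'base FR':(sp(383,720),ip(425,465))}
for k,(p,q) in P.items():
    X,r=tri([(S,p),(I,q)]);print(k,X.round(4),r.round(4))
E
```

```text
kn_hi_top z151 [ 0.4824 -0.2052  0.1485] [0.0003 0.0003]
kn_lo_top z51 [ 0.4829 -0.2028  0.0475] [0.0014 0.0014]
free top corner z162 [ 0.486  -0.3885  0.1622] [0.0011 0.0011]
hinge top z162 [ 0.4829 -0.2196  0.1582] [0.001 0.001]
pin hi tip z170 [0.6175 0.1542 0.1705] [0.0008 0.0008]
pin lo tip z70 [0.6174 0.1546 0.0696] [0.0022 0.0022]
roof FL z215 [0.4075 0.1968 0.2093] [0.0033 0.0033]
roof FR 215 [0.6413 0.1799 0.2094] [0.0012 0.0012]
stop hi 160 [0.4684 0.1794 0.1605] [0.0022 0.0022]
stop lo 60 [0.4689 0.178  0.0613] [0.0023 0.0023]
tab top hinge side corner [ 0.4841 -0.2807  0.2059] [0.0007 0.0007]
tab top free side [ 0.4854 -0.3168  0.2075] [0.0017 0.0017]
base FL [0.4093 0.1991 0.0033] [0.0009 0.0009]
base FR [0.6423 0.1756 0.0048] [0.0004 0.0004]
```

```bash
python3 - <<'E'
from h import *
import pickle
D=pickle.load(open('cams.pkl','rb'));S=D['scene'];I=D['side']
print('cup rim',onz(S,(200,190),.075),onz(I,(206,230),.075))
for n,p,q in [('bigtab top',(97,134),(191,215)),('bigkn hi',(44,180),(206,300)),('bigkn lo',(61,228),(210,340)),('big free top',(158,150),(191,222)),('pot rim L',(230,290),(318,195)),('rind',(392,226),(272,155))]:
    print(n,*[x.round(3) for x in tri([(S,p),(I,q)])])
print('pot rim',onz(S,(274,312),.11),onz(I,(345,203),.11))
# pin masks
for nm,c,b in(('sc',S,(315,155,345,215)),('si',I,(222,135,242,178))):
    x0,y0,x1,y1=b;f=c['frame'][y0:y1,x0:x1];h=cv2.cvtColor(f,cv2.COLOR_BGR2HSV)
    m=((h[...,0]>8)&(h[...,0]<25)&(h[...,1]>110)&(h[...,2]>70)).astype(np.uint8)
    n,l,st,ce=cv2.connectedComponentsWithStats(m)
    for i in range(1,n):
        if st[i,4]>5:print(nm,st[i],ce[i]+[x0,y0])
E
```

```text
cup rim [ 0.36960204 -0.05740984  0.075     ] [ 0.37059897 -0.07479042  0.075     ]
bigtab top [ 0.266 -0.232  0.283] [0.014 0.014]
bigkn hi [ 0.215 -0.355  0.188] [0.002 0.002]
bigkn lo [ 0.212 -0.354  0.047] [0.001 0.001]
big free top [ 0.303 -0.126  0.189] [0.008 0.008]
pot rim L [ 0.675 -0.234  0.124] [0.034 0.034]
rind [0.799 0.162 0.052] [0.008 0.008]
pot rim [ 0.7758443  -0.24877633  0.11      ] [ 0.74107488 -0.25266326  0.11      ]
sc [  0   0   9  31 205] [318.23414634 168.94634146]
sc [14  5  5  9 35] [330.48571429 163.71428571]
sc [ 9 38  5  8 29] [326.06896552 196.44827586]
si [ 9  6  3  7 15] [231.73333333 144.        ]
si [10 31  2  6 11] [232.54545455 168.27272727]
```

step_arm([
  {"tz": -50,"az": -0.105},
  {"tz": -50,"az": -0.105},
  {"tz": -50,"az": -0.105},
  {"tx": -20,"ty": -43},
  {"tx": -20,"ty": -43},
  {"tx": -20,"ty": -43},
  {"tx": -20,"ty": -43},
  {"tx": -20,"ty": -43},
  {"tx": -20,"ty": -43},
  {"tx": -20,"ty": -43},
  {"tx": -20,"ty": -43},
  {"tx": -20,"ty": -43},
  {"tx": -20,"ty": -43},
], squeeze=30)

```text
schema error: expected keys tx, ty, tz, ax, ay, az, grip
```

step_arm([
  {"tx": 0,"ty": 0,"tz": -50,"ax": 0,"ay": 0,"az": -0.105,"grip": 0},
  {"tx": 0,"ty": 0,"tz": -50,"ax": 0,"ay": 0,"az": -0.105,"grip": 0},
  {"tx": 0,"ty": 0,"tz": -50,"ax": 0,"ay": 0,"az": -0.105,"grip": 0},
  {"tx": -20,"ty": -43,"tz": 0,"ax": 0,"ay": 0,"az": 0,"grip": 0},
  {"tx": -20,"ty": -43,"tz": 0,"ax": 0,"ay": 0,"az": 0,"grip": 0},
  {"tx": -20,"ty": -43,"tz": 0,"ax": 0,"ay": 0,"az": 0,"grip": 0},
  {"tx": -20,"ty": -43,"tz": 0,"ax": 0,"ay": 0,"az": 0,"grip": 0},
  {"tx": -20,"ty": -43,"tz": 0,"ax": 0,"ay": 0,"az": 0,"grip": 0},
  {"tx": -20,"ty": -43,"tz": 0,"ax": 0,"ay": 0,"az": 0,"grip": 0},
  {"tx": -20,"ty": -43,"tz": 0,"ax": 0,"ay": 0,"az": 0,"grip": 0},
  {"tx": -20,"ty": -43,"tz": 0,"ax": 0,"ay": 0,"az": 0,"grip": 0},
  {"tx": -20,"ty": -43,"tz": 0,"ax": 0,"ay": 0,"az": 0,"grip": 0},
  {"tx": -20,"ty": -43,"tz": 0,"ax": 0,"ay": 0,"az": 0,"grip": 0},
], squeeze=30)

```text
t: 1.55
tool_pos: [0.386, 0.1391, 0.3828]
orientation: [-0.002, 3.141, 0.0]
force: [0.6, 0.5, 0.0]
opening: 0.0933
```

step_arm([
  {"tx": -10,"ty": -43.5,"tz": 0,"ax": 0,"ay": 0,"az": 0,"grip": 0},
  {"tx": -10,"ty": -43.5,"tz": 0,"ax": 0,"ay": 0,"az": 0,"grip": 0},
  {"tx": -10,"ty": -43.5,"tz": 0,"ax": 0,"ay": 0,"az": 0,"grip": 0},
  {"tx": -10,"ty": -43.5,"tz": 0,"ax": 0,"ay": 0,"az": 0,"grip": 0},
  {"tx": -10,"ty": -43.5,"tz": 10,"ax": 0,"ay": 0,"az": 0,"grip": 0},
  {"tx": -10,"ty": -43.5,"tz": 10,"ax": 0,"ay": 0,"az": 0,"grip": 0},
  {"tx": -10,"ty": -43.5,"tz": 10,"ax": 0,"ay": 0,"az": 0,"grip": 0},
  {"tx": -10,"ty": -43.5,"tz": 10,"ax": 0,"ay": 0,"az": 0,"grip": 0},
  {"tx": -10,"ty": -43.5,"tz": 10,"ax": 0,"ay": 0,"az": 0,"grip": 0},
  {"tx": -8,"ty": -42,"tz": 10,"ax": 0,"ay": 0,"az": 0,"grip": 0},
  {"tx": 0,"ty": 0,"tz": 0,"ax": 0,"ay": 0,"az": 0,"grip": 0},
])

```text
t: 2.65
tool_pos: [0.4831, -0.2963, 0.3188]
orientation: [-0.005, -3.137, -0.003]
force: [-1.4, 0.8, -0.7]
opening: 0.093
```

```bash
python3 - <<'E'
from h import *
import pickle
c=robot.read_camera('wrist');crop(c,'w1.png',0,0,512,384,1.5);pickle.dump(c,open('w1.pkl','wb'))
s=robot.read_state();print(s['t'],s['tool_pos'],s['q'],s['orientation'],-c['R'].T@c['t'])
E
```

```text
2.7 [ 0.48338969 -0.29427867  0.32020407] [-6.37326249e-01  2.23947304e-02  1.44374083e+00 -1.89070318e-04
  1.67949319e+00 -2.20604305e+00] [-0.0032946  -3.13823098 -0.00352595] [ 0.41819781 -0.29633589  0.47206137]
```

View pics/w1.png

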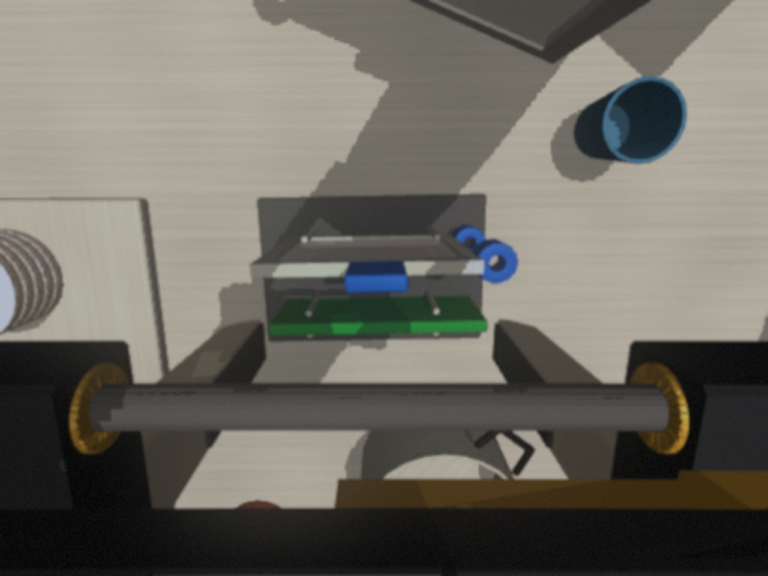

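```bash
python3 - <<'E'
from h import *
import pickle
c=pickle.load(open('w1.pkl','rb'))
crop(c,'w1c.png',160,145,360,225,4)
E
```

```text
(no output)
```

View pics/w1c.png

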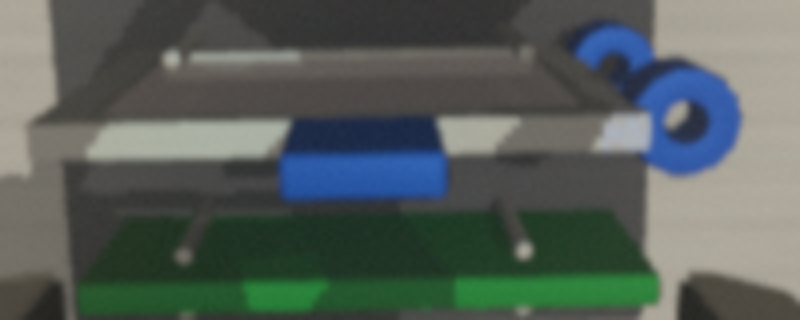

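```bash
python3 - <<'E'
from h import *
import pickle
c=pickle.load(open('w1.pkl','rb'))
a=lambda x,y:(160+(x+.5)/4-.5,145+(y+.5)/4-.5)
for n,p,z in[('tab c',(364,175),.207),('tabL',(282,176),.207),('tabR',(446,174),.207),('barL',(32,142),.162),('barR',(650,131),.162),('kn',(687,117),.151),('board L',(78,300),.097),('board R',(658,290),.097)]:print(n,onz(c,a(*p),z).round(4))
E
```

```text
tab c [ 0.484  -0.2975  0.207 ]
tabL [ 0.4841 -0.3168  0.207 ]
tabR [ 0.4838 -0.2782  0.207 ]
barL [ 0.4855 -0.3885  0.162 ]
barR [ 0.483  -0.2195  0.162 ]
kn [ 0.4813 -0.2066  0.151 ]
board L [ 0.555 -0.396  0.097]
board R [ 0.5521 -0.1976  0.097 ]
```

step_arm([
  {"tx": -1,"ty": -1.5,"tz": 40,"ax": 0,"ay": 0,"az": -0.017,"grip": 0},
  {"tx": 0,"ty": 0,"tz": 30,"ax": 0,"ay": 0,"az": 0,"grip": 0},
  {"tx": 0,"ty": 0,"tz": 25,"ax": 0,"ay": 0,"az": 0,"grip": 0},
  {"tx": 0,"ty": 0,"tz": 15,"ax": 0,"ay": 0,"az": 0,"grip": 0},
  {"tx": 0,"ty": 0,"tz": 0,"ax": 0,"ay": 0,"az": 0,"grip": 0},
  {"tx": 0,"ty": 0,"tz": 0,"ax": 0,"ay": 0,"az": 0,"grip": 0},
])

```text
t: 3.3
tool_pos: [0.4857, -0.2937, 0.214]
orientation: [-0.029, 3.14, -0.001]
force: [0.4, -0.2, 0.5]
opening: 0.0932
```

```bash
cat > st.py <<'E'
from h import *
from scipy.spatial.transform import Rotation as Ro
s=robot.read_state();M=Ro.from_rotvec(s['orientation']).as_matrix()
print('t',round(s['t'],2),'p',(1000*s['tool_pos']).round(1),'F',s['force'].round(1),'T',s['wrist_torque'].round(2),'op',round(1000*s['opening'],1),'yang',np.degrees(np.arctan2(M[1,1],M[0,1])).round(2),'z',M[:,2].round(4),'x',M[:,0].round(4),'q6',s['q'][5].round(2))
E
python3 st.py; python3 st.py; python3 - <<'E'
from h import *
c=robot.read_camera('side');crop(c,'si2.png',240,180,360,300,5)
c=robot.read_camera('scene');crop(c,'sc2.png',85,170,245,290,4)
E
```

```text
t 3.3 p [ 485.7 -293.7  214. ] F [ 0.4 -0.2  0.5] T [ 0.02  0.   -0.02] op 93.2 yang 91.07 z [ 1.2e-03 -8.0e-04 -1.0e+00] x [-0.9998 -0.0187 -0.0011] q6 -2.22
t 3.3 p [ 485.7 -293.7  214. ] F [ 0.4 -0.2  0.5] T [ 0.02  0.   -0.02] op 93.2 yang 91.07 z [ 1.2e-03 -8.0e-04 -1.0e+00] x [-0.9998 -0.0187 -0.0011] q6 -2.22
```

View pics/sc2.png

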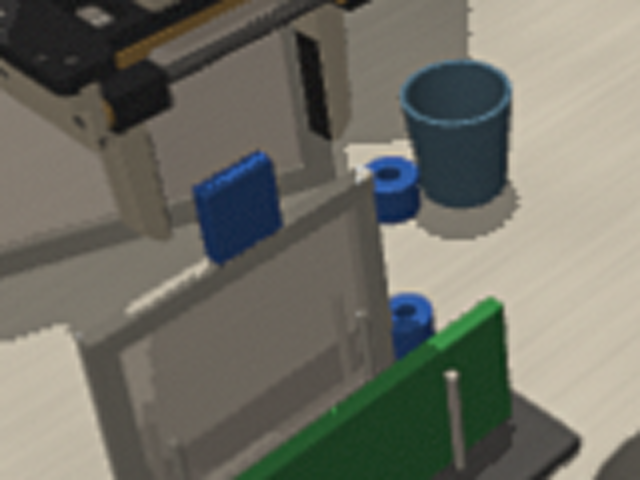

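View pics/si2.png

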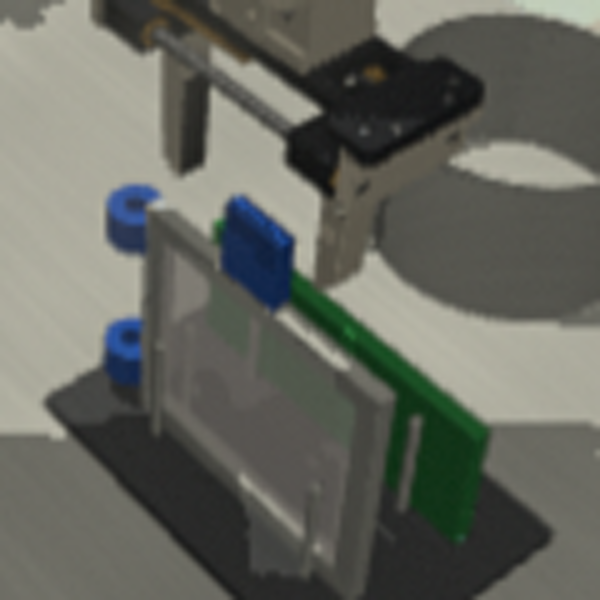

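step_arm([
  {"tx": 1,"ty": -3,"tz": 15,"ax": 0,"ay": 0,"az": 0.003,"grip": 0},
  {"tx": 0,"ty": 0,"tz": 15,"ax": 0,"ay": 0,"az": 0,"grip": 0},
  {"tx": 0,"ty": 0,"tz": 0,"ax": 0,"ay": 0,"az": 0,"grip": 0},
  {"tx": 0,"ty": 0,"tz": 0,"ax": 0,"ay": 0,"az": 0,"grip": 0},
])

```text
t: 3.8
tool_pos: [0.4836, -0.2965, 0.1814]
orientation: [0.024, -3.14, -0.002]
force: [-0.1, -0.5, -0.1]
opening: 0.0928
```

```bash
python3 st.py; python3 - <<'E'
from h import *
c=robot.read_camera('wrist');crop(c,'w3.png',100,100,420,340,2.4)
c=robot.read_camera('side');crop(c,'si3.png',240,180,360,300,5)
E
python3 st.py
```

```text
t 3.8 p [ 483.6 -296.5  181.4] F [-0.1 -0.5 -0.1] T [ 0.01 -0.02  0.03] op 92.8 yang 90.86 z [-0.0018  0.0014 -1.    ] x [-0.9999 -0.015   0.0018] q6 -2.23
t 3.9 p [ 484.3 -297.   182.8] F [ 0.6 -0.7  0.2] T [ 0.03  0.02 -0.01] op 92.9 yang 90.87 z [ 0. -0. -1.] x [-0.9999 -0.0151 -0.    ] q6 -2.23
```

View pics/w3.png

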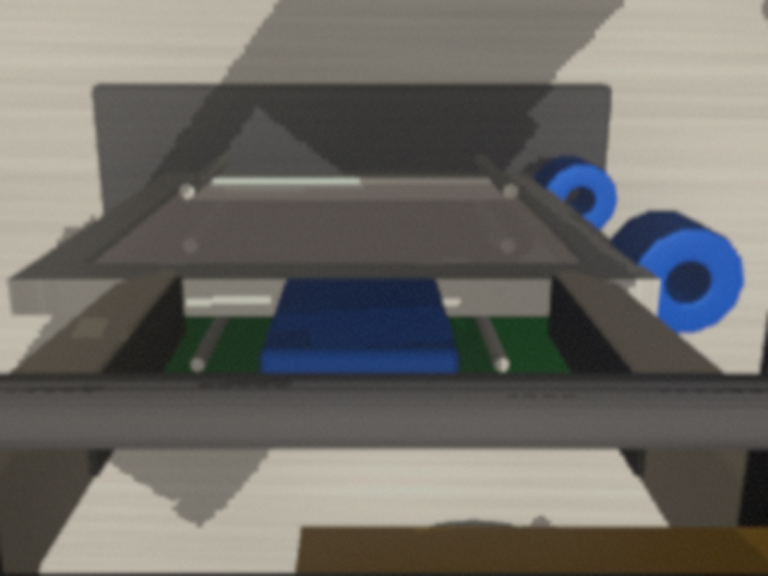

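View pics/si3.png

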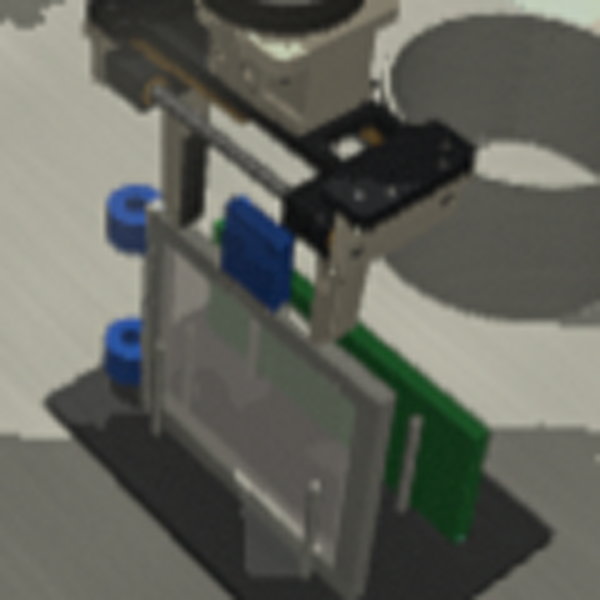

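Fingers straddle the tab symmetrically (wrist crop: tab 262–458, fingers at 185 and 552). Closing now.

step_arm([
  {"tx": 0,"ty": 0,"tz": 0,"ax": 0,"ay": 0,"az": 0,"grip": 100},
  {"tx": 0,"ty": 0,"tz": 0,"ax": 0,"ay": 0,"az": 0,"grip": 160},
  {"tx": 0,"ty": 0,"tz": 0,"ax": 0,"ay": 0,"az": 0,"grip": 200},
  {"tx": 0,"ty": 0,"tz": 0,"ax": 0,"ay": 0,"az": 0,"grip": 255},
  {"tx": 0,"ty": 0,"tz": 0,"ax": 0,"ay": 0,"az": 0,"grip": 255},
  {"tx": 0,"ty": 0,"tz": 0,"ax": 0,"ay": 0,"az": 0,"grip": 255},
  {"tx": 0,"ty": 0,"tz": 0,"ax": 0,"ay": 0,"az": 0,"grip": 255},
  {"tx": 0,"ty": 0,"tz": 0,"ax": 0,"ay": 0,"az": 0,"grip": 255},
], squeeze=50)

```text
t: 4.7
tool_pos: [0.4843, -0.2971, 0.1826]
orientation: [-0.024, 3.141, -0.001]
force: [0.4, -1.3, -1.8]
opening: 0.0397
```

```bash
python3 st.py
```

```text
t 4.7 p [ 484.3 -297.1  182.6] F [ 0.4 -1.3 -1.8] T [-0.07 -0.06 -0.01] op 39.7 yang 90.87 z [ 0.e+00 -4.e-04 -1.e+00] x [-0.9999 -0.0151 -0.    ] q6 -2.23
```

step_arm([
  {"tx": 0,"ty": 0,"tz": -8,"ax": 0,"ay": 0,"az": 0,"grip": 255},
  {"tx": 0,"ty": 0,"tz": -15,"ax": 0,"ay": 0,"az": 0,"grip": 255},
  {"tx": 0,"ty": 0,"tz": -20,"ax": 0,"ay": 0,"az": 0,"grip": 255},
  {"tx": 0,"ty": 0,"tz": -20,"ax": 0,"ay": 0,"az": 0,"grip": 255},
  {"tx": 0,"ty": 0,"tz": -20,"ax": 0,"ay": 0,"az": 0,"grip": 255},
  {"tx": 0,"ty": 0,"tz": -20,"ax": 0,"ay": 0,"az": 0,"grip": 255},
  {"tx": 0,"ty": 0,"tz": -15,"ax": 0,"ay": 0,"az": 0,"grip": 255},
  {"tx": 0,"ty": 0,"tz": -7,"ax": 0,"ay": 0,"az": 0,"grip": 255},
  {"tx": 0,"ty": 0,"tz": 0,"ax": 0,"ay": 0,"az": 0,"grip": 255},
  {"tx": 0,"ty": 0,"tz": 0,"ax": 0,"ay": 0,"az": 0,"grip": 255},
])

```text
t: 5.7
tool_pos: [0.484, -0.2967, 0.3068]
orientation: [0.024, -3.141, -0.001]
force: [-0.3, -0.1, -5.1]
opening: 0.04
```

```bash
python3 st.py; python3 - <<'E'
from h import *
c=robot.read_camera('wrist');crop(c,'w4.png',100,100,420,340,2.4)
c=robot.read_camera('side');crop(c,'si4.png',230,140,350,280,4)
c=robot.read_camera('scene');crop(c,'sc4.png',60,120,260,290,4)
E
python3 st.py
```

```text
t 5.7 p [ 484.  -296.7  306.8] F [-0.3 -0.1 -5.1] T [-0.03 -0.01 -0.01] op 40.0 yang 90.87 z [-1.e-03  8.e-04 -1.e+00] x [-0.9999 -0.0153  0.001 ] q6 -2.23
t 5.85 p [ 483.8 -296.6  306.2] F [-0.2 -0.9 -4.3] T [-0.07 -0.04 -0.04] op 39.8 yang 90.87 z [-0.0019  0.0014 -1.    ] x [-0.9999 -0.0152  0.0018] q6 -2.23
```

View pics/w4.png

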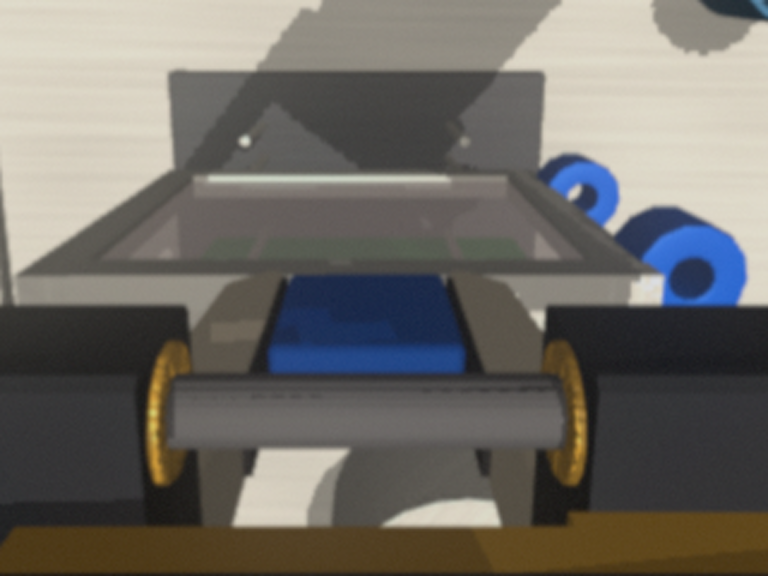

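View pics/si4.png

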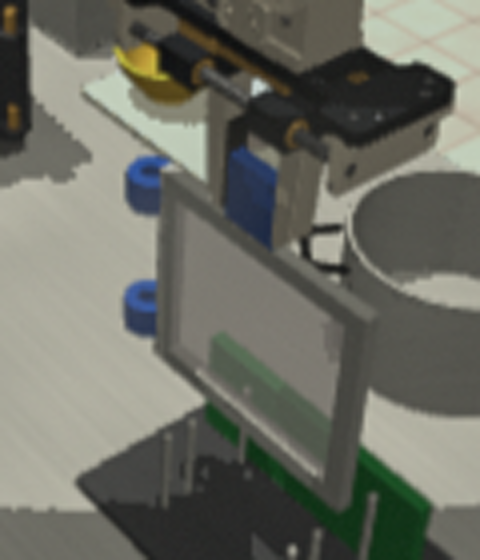

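View pics/sc4.png

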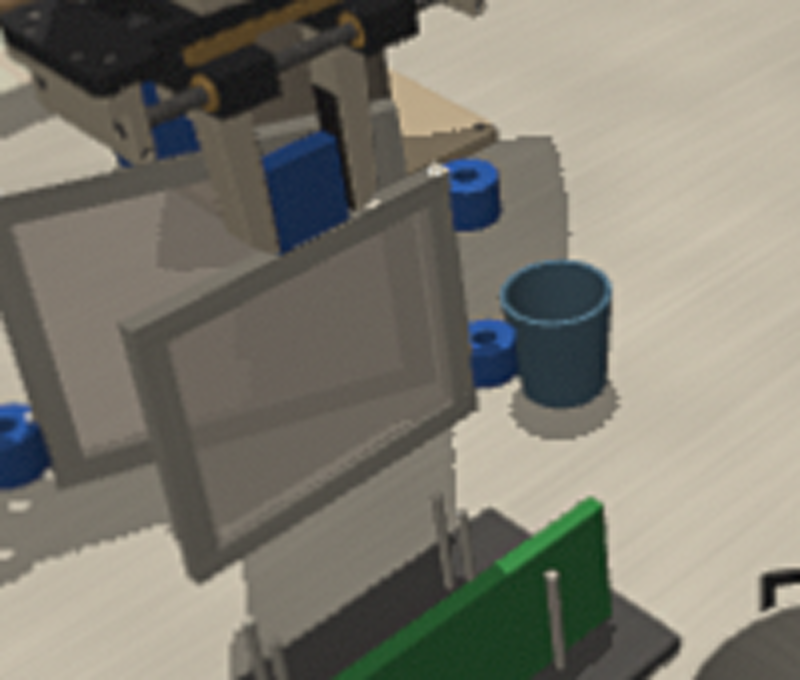

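step_arm([
  {"tx": -6,"ty": 15,"tz": 0,"ax": 0,"ay": 0,"az": 0,"grip": 255},
  {"tx": -12,"ty": 30,"tz": 0,"ax": 0,"ay": 0,"az": 0,"grip": 255},
  {"tx": -13.5,"ty": 34,"tz": 0,"ax": 0,"ay": 0,"az": 0,"grip": 255},
  {"tx": -13.5,"ty": 34,"tz": 0,"ax": 0,"ay": 0,"az": 0,"grip": 255},
  {"tx": -13.5,"ty": 34,"tz": 0,"ax": 0,"ay": 0,"az": 0,"grip": 255},
  {"tx": -13.5,"ty": 34,"tz": 0,"ax": 0,"ay": 0,"az": 0,"grip": 255},
  {"tx": -13.5,"ty": 34,"tz": 0,"ax": 0,"ay": 0,"az": 0,"grip": 255},
  {"tx": -13.5,"ty": 34,"tz": 0,"ax": 0,"ay": 0,"az": 0,"grip": 255},
  {"tx": -13.5,"ty": 34,"tz": 0,"ax": 0,"ay": 0,"az": 0,"grip": 255},
  {"tx": -9,"ty": 23,"tz": 0,"ax": 0,"ay": 0,"az": 0,"grip": 255},
  {"tx": -5,"ty": 13,"tz": 0,"ax": 0,"ay": 0,"az": 0.0256,"grip": 255},
  {"tx": 0,"ty": 0,"tz": 10,"ax": 0,"ay": 0,"az": 0.04,"grip": 255},
  {"tx": 0,"ty": 0,"tz": 20,"ax": 0,"ay": 0,"az": 0.04,"grip": 255},
  {"tx": 0,"ty": 0,"tz": 20,"ax": 0,"ay": 0,"az": 0,"grip": 255},
  {"tx": 0,"ty": 0,"tz": 10,"ax": 0,"ay": 0,"az": 0,"grip": 255},
  {"tx": 0,"ty": 0,"tz": 0,"ax": 0,"ay": 0,"az": 0,"grip": 255},
  {"tx": 0,"ty": 0,"tz": 0,"ax": 0,"ay": 0,"az": 0,"grip": 255},
])

```text
t: 7.55
tool_pos: [0.606, 0.0242, 0.2481]
orientation: [0.142, 3.138, 0.0]
force: [0.1, -0.0, -4.9]
opening: 0.0398
```

```bash
python3 st.py; python3 - <<'E'
from h import *
import pickle
D={n:robot.read_camera(n) for n in('wrist','side','scene')}
pickle.dump(D,open('c5.pkl','wb'))
crop(D['wrist'],'w5.png',0,0,512,384,1.5)
crop(D['side'],'si5.png',190,90,310,230,5)
crop(D['scene'],'sc5.png',230,100,390,240,5)
E
python3 st.py
```

```text
t 7.55 p [606.   24.2 248.1] F [ 0.1 -0.  -4.9] T [-0.01  0.03  0.04] op 39.8 yang 84.83 z [ 2.e-04  1.e-04 -1.e+00] x [-9.959e-01  9.000e-02 -2.000e-04] q6 -1.53
t 7.7 p [606.6  23.9 249.2] F [-0.9  0.5 -4.4] T [-0.05  0.01 -0.07] op 40.0 yang 84.82 z [ 2.3e-03 -1.0e-04 -1.0e+00] x [-0.9959  0.0903 -0.0023] q6 -1.53
```

View pics/w5.png

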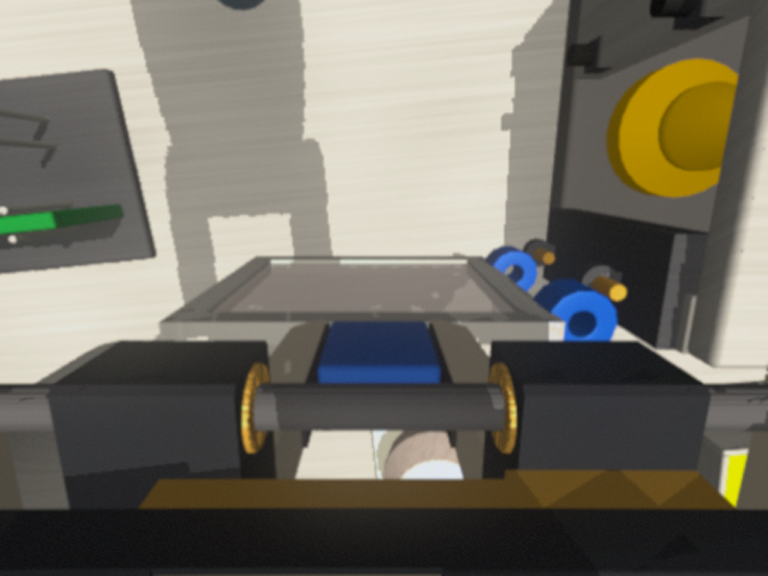

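View pics/si5.png

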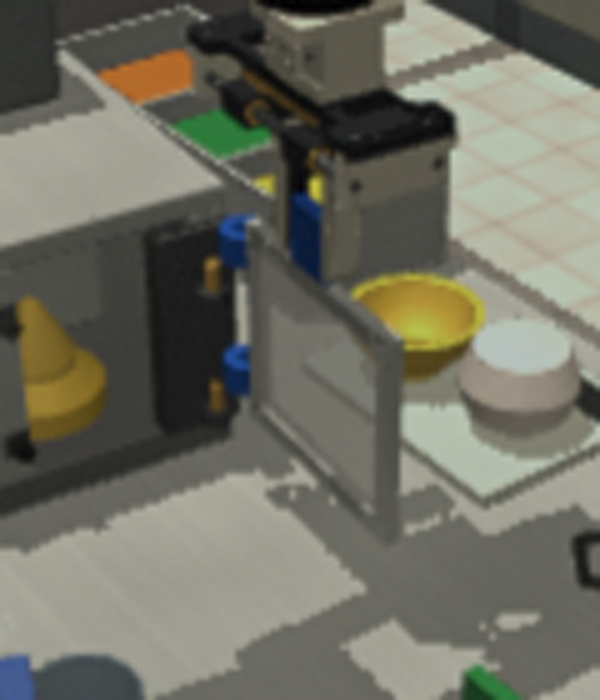

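View pics/sc5.png

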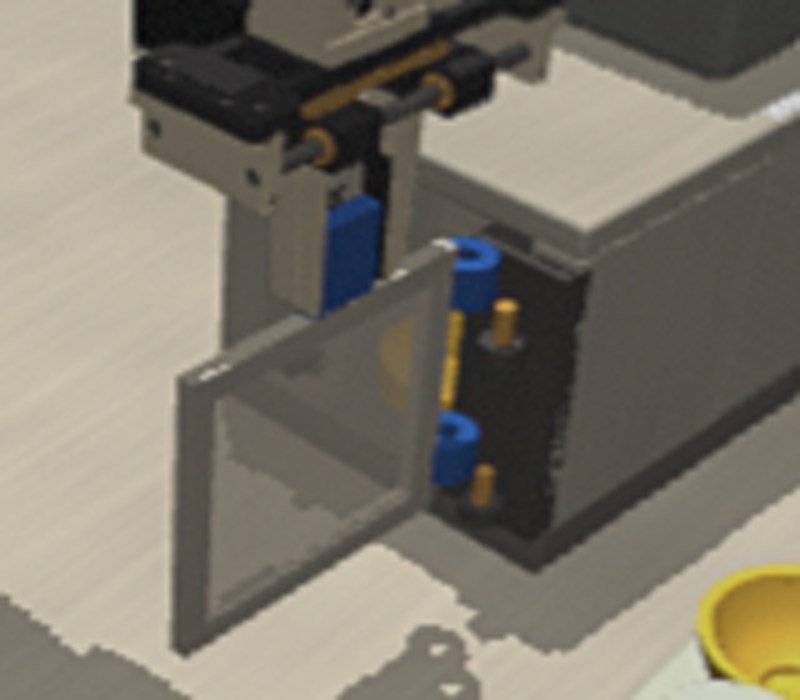

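```bash
python3 - <<'E'
from h import *
import pickle
D=pickle.load(open('c5.pkl','rb'))
crop(D['wrist'],'w5c.png',310,150,430,240,6.5)
crop(D['side'],'si5c.png',225,130,255,180,12)
crop(D['scene'],'sc5c.png',310,140,345,210,8)
E
```

```text
(no output)
```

View pics/w5c.png

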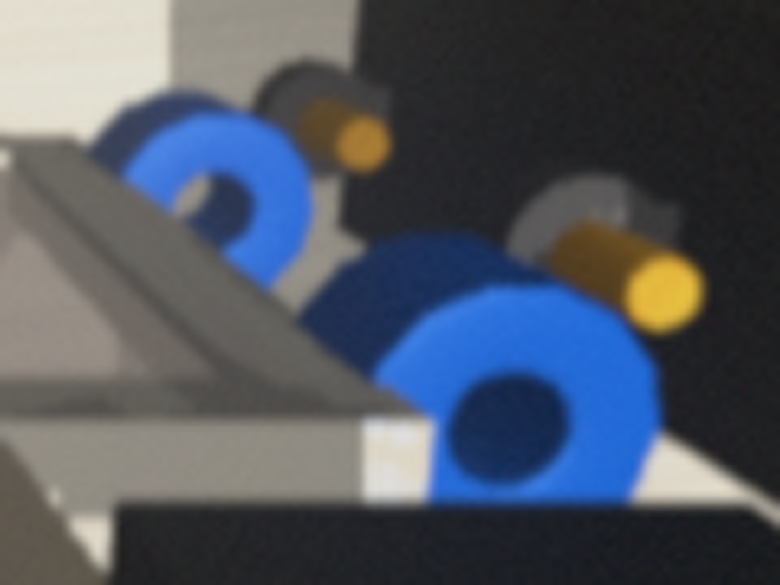

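View pics/si5c.png

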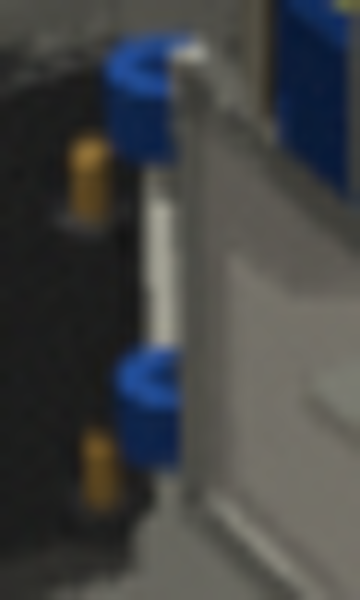

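View pics/sc5c.png

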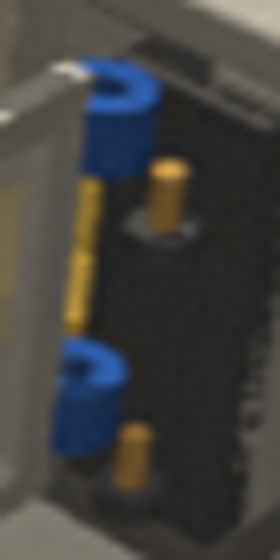

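```bash
python3 - <<'E'
from h import *
import pickle
D=pickle.load(open('c5.pkl','rb'));c=D['wrist'];S=D['scene'];I=D['side']
a=lambda x,y:(310+(x+.5)/6.5-.5,150+(y+.5)/6.5-.5)
ph,pl=onz(c,a(665,293),.170),onz(c,a(363,143),.070)
kh,kl=onz(c,a(509,428),.217),onz(c,a(215,208),.117)
for n,v in zip(('ph','pl','kh','kl'),(ph,pl,kh,kl)):print(n,v.round(4))
print('rel hi',ph-kh,'lo',pl-kl)
sc=lambda x,y:(310+(x+.5)/8-.5,140+(y+.5)/8-.5); si=lambda x,y:(225+(x+.5)/12-.5,130+(y+.5)/12-.5)
for n,p,q,w in(('ph',(171,167),(90,145),(665,293)),('pl',(137,430),(98,440),(363,143))):
    print(n,*[v.round(4) for v in tri([(S,sc(*p)),(I,si(*q)),(c,a(*w))])])
print('scene ph pl',onz(S,sc(171,167),.17),onz(S,sc(137,430),.07))
print('side ph pl',onz(I,si(90,145),.17),onz(I,si(98,440),.07))
print('scene kh kl',onz(S,sc(112,85),.217),onz(S,sc(78,365),.117))
E
```

```text
ph [0.616  0.1559 0.17  ]
pl [0.6158 0.1555 0.07  ]
kh [0.6137 0.115  0.217 ]
kl [0.6133 0.115  0.117 ]
rel hi [ 0.00222473  0.04088489 -0.047     ] lo [ 0.00246621  0.04048688 -0.047     ]
ph [0.6169 0.1555 0.17  ] [0.0009 0.0014 0.001 ]
pl [0.6165 0.1558 0.0696] [0.0011 0.001  0.0006]
scene ph pl [0.61638504 0.15712603 0.17      ] [0.61651693 0.15693746 0.07      ]
side ph pl [0.61712932 0.15363753 0.17      ] [0.6160751  0.15376075 0.07      ]
scene kh kl [0.61677865 0.11674378 0.217     ] [0.6163933  0.11646131 0.117     ]
```

step_arm([
  {"tx": 0.5,"ty": 10,"tz": 0,"ax": 0,"ay": 0,"az": 0,"grip": 255},
  {"tx": 0.7,"ty": 12,"tz": 0,"ax": 0,"ay": 0,"az": 0,"grip": 255},
  {"tx": 0.5,"ty": 10,"tz": 0,"ax": 0,"ay": 0,"az": 0,"grip": 255},
  {"tx": 0.5,"ty": 8.7,"tz": 0,"ax": 0,"ay": 0,"az": 0,"grip": 255},
  {"tx": 0,"ty": 0,"tz": 10,"ax": 0,"ay": 0,"az": 0,"grip": 255},
  {"tx": 0,"ty": 0,"tz": 7,"ax": 0,"ay": 0,"az": 0,"grip": 255},
  {"tx": 0,"ty": 0,"tz": 0,"ax": 0,"ay": 0,"az": 0,"grip": 255},
  {"tx": 0,"ty": 0,"tz": 0,"ax": 0,"ay": 0,"az": 0,"grip": 255},
])

```text
t: 8.5
tool_pos: [0.6069, 0.0644, 0.2297]
orientation: [-0.142, -3.137, 0.0]
force: [-0.1, -0.0, -4.7]
opening: 0.0397
```

```bash
python3 st.py; python3 - <<'E'
from h import *
import pickle
D={n:robot.read_camera(n) for n in('wrist','side','scene')}
pickle.dump(D,open('c6.pkl','wb'))
crop(D['wrist'],'w6c.png',310,150,430,240,6.5)
crop(D['side'],'si6c.png',215,110,265,180,8)
crop(D['scene'],'sc6c.png',300,130,350,210,7)
E
python3 st.py
```

```text
t 8.5 p [606.9  64.4 229.7] F [-0.1 -0.  -4.7] T [-0.01  0.   -0.02] op 39.7 yang 84.8 z [-0.0016  0.     -1.    ] x [-0.9959  0.0907  0.0016] q6 -1.46
t 8.65 p [607.6  64.4 230.9] F [-0.2 -0.2 -4.5] T [-0.03 -0.05 -0.04] op 40.0 yang 84.8 z [ 5.e-04  1.e-04 -1.e+00] x [-9.959e-01  9.070e-02 -5.000e-04] q6 -1.46
```

View pics/w6c.png

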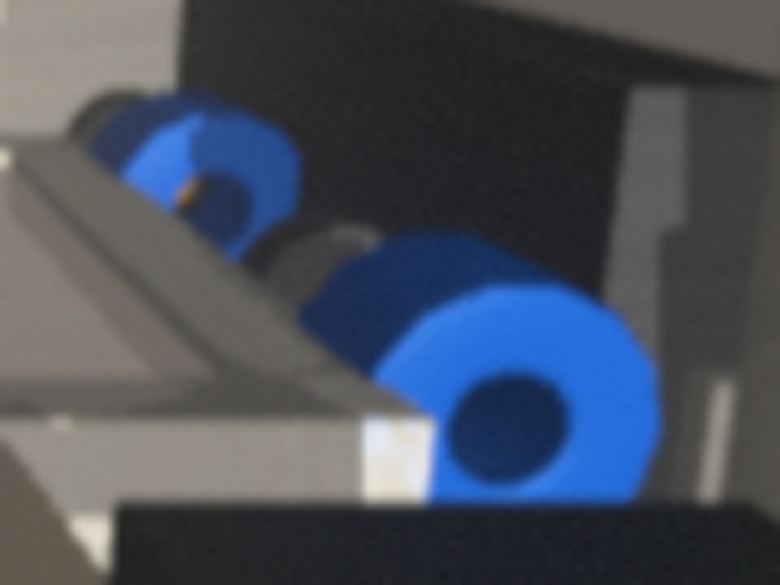

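View pics/si6c.png

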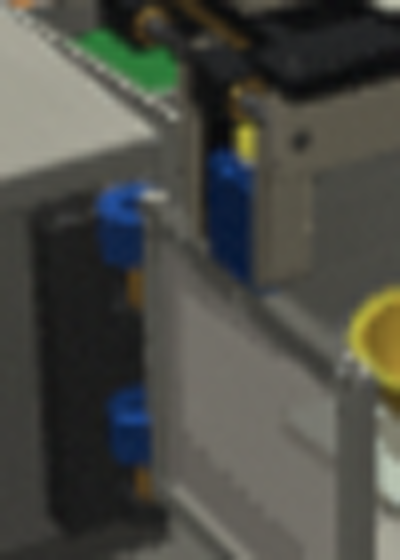

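View pics/sc6c.png

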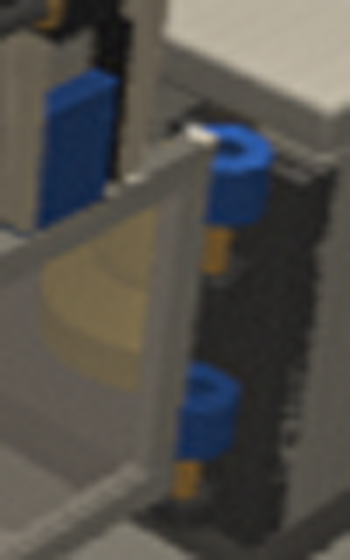

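```bash
python3 - <<'E'
from h import *
import pickle
D=pickle.load(open('c6.pkl','rb'));c=D['wrist'];S=D['scene'];I=D['side']
a=lambda x,y:(310+(x+.5)/6.5-.5,150+(y+.5)/6.5-.5)
kh,kl=onz(c,a(509,428),.1985),onz(c,a(215,208),.0985)
print('kn wrist',kh.round(4),kl.round(4))
sc=lambda x,y:(300+(x+.5)/7-.5,130+(y+.5)/7-.5); si=lambda x,y:(215+(x+.5)/8-.5,110+(y+.5)/8-.5)
print('kn scene',onz(S,sc(241,148),.1985).round(4),onz(S,sc(207,386),.0985).round(4))
print('kn side',onz(I,si(124,200),.1985).round(4),onz(I,si(133,404),.0985).round(4))
inv=lambda p:((p[:,0]+.5-300)*7-.5,(p[:,1]+.5-130)*7-.5)
print('pins expected in scene crop',inv(proj(S,[[.6165,.1555,.15],[.6165,.1555,.17],[.6165,.1555,.05],[.6165,.1555,.07]])))
p=proj(c,[[.6158,.1555,.07],[.6165,.1555,.07]]);print((p+.5-[310,150])*6.5)
# pin pixels
for nm,cc,b in(('sc',S,(322,160,340,206)),('si',I,(226,140,240,178))):
    x0,y0,x1,y1=b;f=cc['frame'][y0:y1,x0:x1];h=cv2.cvtColor(f,cv2.COLOR_BGR2HSV)
    m=((h[...,0]>8)&(h[...,0]<25)&(h[...,1]>110)&(h[...,2]>70)).astype(np.uint8)
    n,l,st,ce=cv2.connectedComponentsWithStats(m)
    for i in range(1,n):
        if st[i,4]>4:print(nm,st[i],ce[i]+[x0,y0])
E
```

```text
kn wrist [0.6148 0.1552 0.1985] [0.6142 0.1552 0.0985]
kn scene [0.6204 0.1587 0.1985] [0.6199 0.1577 0.0985]
kn side [0.6113 0.1551 0.1985] [0.6104 0.1531 0.0985]
pins expected in scene crop (array([211.00987008, 217.22369327, 182.03209864, 187.56560159]), array([266.04096485, 218.01450574, 490.94898279, 447.88073761]))
[[166.29468981 180.59302767]
 [166.38540106 184.61433237]]
sc [ 7  3  4  6 20] [330.5 165.5]
sc [ 3 36  4  5 17] [326.23529412 197.82352941]
si [5 4 2 4 7] [231.57142857 145.28571429]
si [ 6 29  2  3  6] [232.5 170. ]
```

step_arm([
  {"tx": -0.5,"ty": 0.3,"tz": 2,"ax": 0,"ay": 0,"az": 0,"grip": 255},
  {"tx": 0,"ty": 0,"tz": 1,"ax": 0,"ay": 0,"az": 0,"grip": 255},
  {"tx": 0,"ty": 0,"tz": 1,"ax": 0,"ay": 0,"az": 0,"grip": 255},
  {"tx": 0,"ty": 0,"tz": 1,"ax": 0,"ay": 0,"az": 0,"grip": 255},
  {"tx": 0,"ty": 0,"tz": 0,"ax": 0,"ay": 0,"az": 0,"grip": 255},
  {"tx": 0,"ty": 0,"tz": 0,"ax": 0,"ay": 0,"az": 0,"grip": 255},
])

```text
t: 9.25
tool_pos: [0.6079, 0.0649, 0.2256]
orientation: [-0.142, -3.138, 0.0]
force: [0.2, 0.4, -4.1]
opening: 0.04
```

```bash
python3 st.py
```

```text
t 9.25 p [607.9  64.9 225.6] F [ 0.2  0.4 -4.1] T [-0.03  0.02  0.03] op 40.0 yang 84.82 z [-1.e-04 -0.e+00 -1.e+00] x [-9.959e-01  9.020e-02  1.000e-04] q6 -1.46
```

step_arm([
  {"tx": 0,"ty": 0,"tz": 1,"ax": 0,"ay": 0,"az": 0,"grip": 255},
  {"tx": 0,"ty": 0,"tz": 1,"ax": 0,"ay": 0,"az": 0,"grip": 255},
  {"tx": 0,"ty": 0,"tz": 0,"ax": 0,"ay": 0,"az": 0,"grip": 255},
])

```text
t: 9.55
tool_pos: [0.6078, 0.0649, 0.2234]
orientation: [-0.142, -3.138, 0.0]
force: [-0.7, 0.5, -4.5]
opening: 0.0399
```

```bash
python3 st.py
```

```text
t 9.55 p [607.8  64.9 223.4] F [-0.7  0.5 -4.5] T [-0.02 -0.01  0.01] op 39.9 yang 84.82 z [-4.e-04 -0.e+00 -1.e+00] x [-9.959e-01  9.020e-02  4.000e-04] q6 -1.46
```

step_arm([
  {"tx": 0,"ty": 0,"tz": 1,"ax": 0,"ay": 0,"az": 0,"grip": 255},
  {"tx": 0,"ty": 0,"tz": 1,"ax": 0,"ay": 0,"az": 0,"grip": 255},
  {"tx": 0,"ty": 0,"tz": 0,"ax": 0,"ay": 0,"az": 0,"grip": 255},
])

```text
t: 9.85
tool_pos: [0.6078, 0.0649, 0.2214]
orientation: [-0.142, -3.138, 0.0]
force: [-0.0, -0.4, -4.1]
opening: 0.0397
```

```bash
python3 st.py
```

```text
t 9.85 p [607.8  64.9 221.4] F [-0.  -0.4 -4.1] T [-0.06  0.02 -0.01] op 39.7 yang 84.82 z [-3.e-04  0.e+00 -1.e+00] x [-9.959e-01  9.030e-02  3.000e-04] q6 -1.46
```

step_arm([
  {"tx": 0,"ty": 0,"tz": 1.5,"ax": 0,"ay": 0,"az": 0,"grip": 255},
  {"tx": 0,"ty": 0,"tz": 1.5,"ax": 0,"ay": 0,"az": 0,"grip": 255},
  {"tx": 0,"ty": 0,"tz": 1,"ax": 0,"ay": 0,"az": 0,"grip": 255},
  {"tx": 0,"ty": 0,"tz": 0,"ax": 0,"ay": 0,"az": 0,"grip": 255},
])

```text
t: 10.25
tool_pos: [0.6078, 0.0649, 0.2173]
orientation: [-0.142, -3.138, 0.0]
force: [-0.6, -0.1, -4.4]
opening: 0.0399
```

```bash
python3 st.py; python3 - <<'E'
from h import *
import pickle
D={n:robot.read_camera(n) for n in('wrist','side','scene')}
pickle.dump(D,open('c7.pkl','wb'))
crop(D['wrist'],'w7c.png',310,150,430,240,6.5)
crop(D['scene'],'sc7c.png',300,130,350,210,7)
E
python3 st.py
```

```text
t 10.25 p [607.8  64.9 217.3] F [-0.6 -0.1 -4.4] T [-0.01 -0.   -0.03] op 39.9 yang 84.82 z [-5.e-04 -0.e+00 -1.e+00] x [-9.959e-01  9.030e-02  5.000e-04] q6 -1.46
t 10.4 p [607.9  64.9 217.7] F [-0.8  0.6 -3.6] T [-0.02 -0.    0.  ] op 40.0 yang 84.82 z [-0. -0. -1.] x [-0.9959  0.0903  0.    ] q6 -1.46
```

View pics/w7c.png

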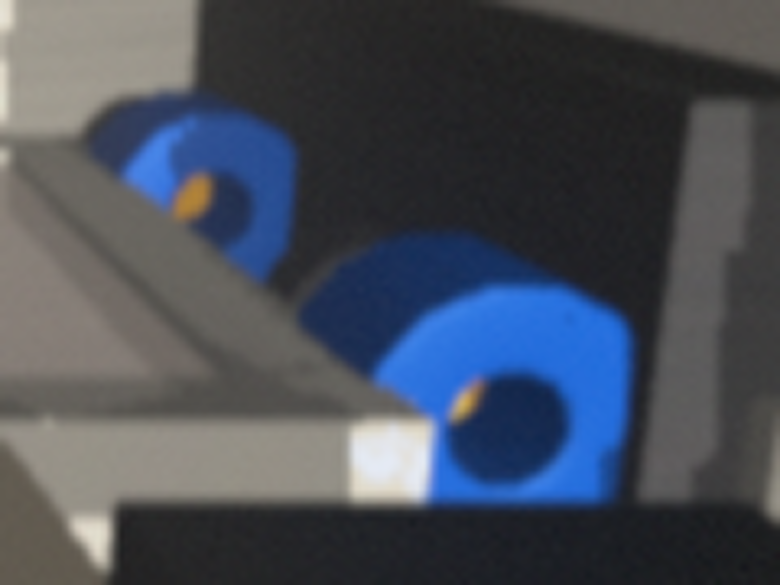

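View pics/sc7c.png

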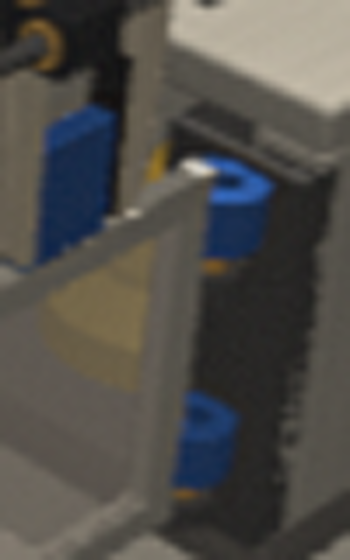

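Both pin tips show inside their holes (lower at ~(192,195), upper at ~(466,402) in the wrist crop). Keep lowering.

step_arm([
  {"tx": 0,"ty": 0,"tz": 2,"ax": 0,"ay": 0,"az": 0,"grip": 255},
  {"tx": 0,"ty": 0,"tz": 2,"ax": 0,"ay": 0,"az": 0,"grip": 255},
  {"tx": 0,"ty": 0,"tz": 2,"ax": 0,"ay": 0,"az": 0,"grip": 255},
  {"tx": 0,"ty": 0,"tz": 2,"ax": 0,"ay": 0,"az": 0,"grip": 255},
  {"tx": 0,"ty": 0,"tz": 1,"ax": 0,"ay": 0,"az": 0,"grip": 255},
  {"tx": 0,"ty": 0,"tz": 0,"ax": 0,"ay": 0,"az": 0,"grip": 255},
])

```text
t: 11.0
tool_pos: [0.6078, 0.0649, 0.2083]
orientation: [-0.142, -3.138, 0.0]
force: [0.5, 0.3, -3.6]
opening: 0.0398
```

```bash
python3 st.py
```

```text
t 11.0 p [607.8  64.9 208.3] F [ 0.5  0.3 -3.6] T [-0.08  0.02  0.01] op 39.8 yang 84.82 z [-5.e-04 -0.e+00 -1.e+00] x [-9.959e-01  9.020e-02  5.000e-04] q6 -1.46
```

step_arm([
  {"tx": 0,"ty": 0,"tz": 1,"ax": 0,"ay": 0,"az": 0,"grip": 255},
  {"tx": 0,"ty": 0,"tz": 0.7,"ax": 0,"ay": 0,"az": 0,"grip": 255},
  {"tx": 0,"ty": 0,"tz": 0,"ax": 0,"ay": 0,"az": 0,"grip": 255},
])

```text
t: 11.3
tool_pos: [0.6079, 0.0649, 0.2069]
orientation: [-0.142, -3.138, 0.0]
force: [0.1, 0.0, -4.6]
opening: 0.0395
```

```bash
python3 st.py
```

```text
t 11.3 p [607.9  64.9 206.9] F [ 0.1  0.  -4.6] T [-0.03 -0.02  0.01] op 39.5 yang 84.82 z [-1.e-04 -0.e+00 -1.e+00] x [-9.959e-01  9.030e-02  1.000e-04] q6 -1.46
```

step_arm([
  {"tx": 0,"ty": 0,"tz": 0.6,"ax": 0,"ay": 0,"az": 0,"grip": 255},
  {"tx": 0,"ty": 0,"tz": 0.6,"ax": 0,"ay": 0,"az": 0,"grip": 255},
  {"tx": 0,"ty": 0,"tz": 0,"ax": 0,"ay": 0,"az": 0,"grip": 255},
])

```text
t: 11.6
tool_pos: [0.608, 0.0649, 0.2057]
orientation: [0.142, 3.138, 0.0]
force: [-0.4, -0.2, -4.0]
opening: 0.0397
```

```bash
python3 st.py
```

```text
t 11.6 p [608.   64.9 205.7] F [-0.4 -0.2 -4. ] T [-0.08 -0.02 -0.05] op 39.7 yang 84.81 z [ 1.e-04  0.e+00 -1.e+00] x [-9.959e-01  9.040e-02 -1.000e-04] q6 -1.46
```

step_arm([
  {"tx": 0,"ty": 0,"tz": 0.6,"ax": 0,"ay": 0,"az": 0,"grip": 255},
  {"tx": 0,"ty": 0,"tz": 0.6,"ax": 0,"ay": 0,"az": 0,"grip": 255},
  {"tx": 0,"ty": 0,"tz": 0,"ax": 0,"ay": 0,"az": 0,"grip": 255},
])

```text
t: 11.9
tool_pos: [0.6082, 0.0648, 0.2056]
orientation: [0.142, 3.137, 0.0]
force: [-2.0, -2.0, 3.8]
opening: 0.0397
```

```bash
python3 st.py
```

```text
t 11.9 p [608.2  64.8 205.6] F [-2.  -2.   3.8] T [0.21 0.5  0.24] op 39.7 yang 84.82 z [ 0.0011 -0.     -1.    ] x [-0.9959  0.0903 -0.0011] q6 -1.46
```

step_arm([
  {"tx": 0,"ty": 0,"tz": -0.5,"ax": 0,"ay": 0,"az": 0,"grip": 255},
  {"tx": 0,"ty": 0,"tz": 0,"ax": 0,"ay": 0,"az": 0,"grip": 255},
  {"tx": 0,"ty": 0,"tz": 0,"ax": 0,"ay": 0,"az": 0,"grip": 255},
])

```text
t: 12.2
tool_pos: [0.6082, 0.0648, 0.2056]
orientation: [0.142, 3.138, -0.0]
force: [-1.9, -1.2, 3.6]
opening: 0.0401
```

```bash
python3 st.py; python3 - <<'E'
from h import *
import pickle
D={n:robot.read_camera(n) for n in('wrist','side','scene')}
pickle.dump(D,open('c8.pkl','wb'))
crop(D['wrist'],'w8c.png',310,150,430,240,6.5)
crop(D['scene'],'sc8c.png',230,100,380,240,5)
crop(D['side'],'si8c.png',210,110,270,190,7)
E
python3 st.py
```

```text
t 12.2 p [608.2  64.8 205.6] F [-1.9 -1.2  3.6] T [0.24 0.44 0.21] op 40.1 yang 84.82 z [ 8.e-04 -1.e-04 -1.e+00] x [-9.959e-01  9.030e-02 -8.000e-04] q6 -1.46
t 12.35 p [608.2  64.8 205.5] F [-2.1 -2.5  5.1] T [0.14 0.44 0.19] op 39.7 yang 84.82 z [ 8.e-04 -1.e-04 -1.e+00] x [-9.959e-01  9.040e-02 -8.000e-04] q6 -1.46
```

View pics/w8c.png

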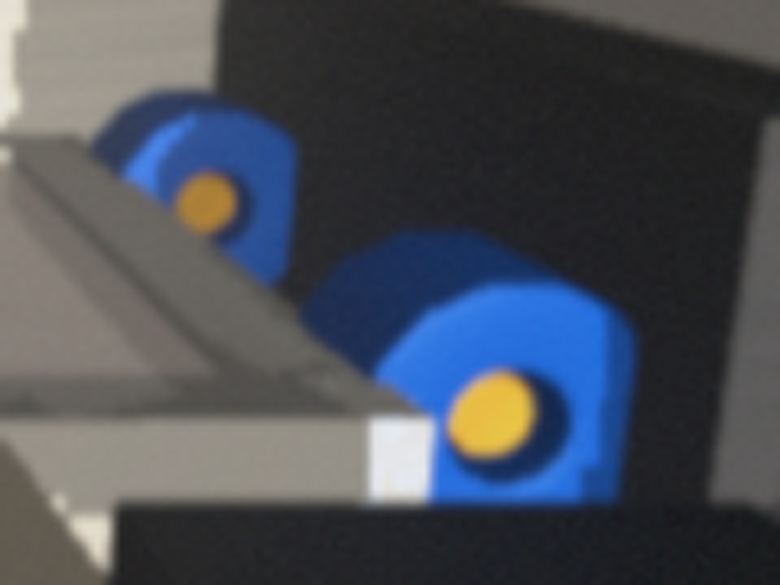

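View pics/sc8c.png

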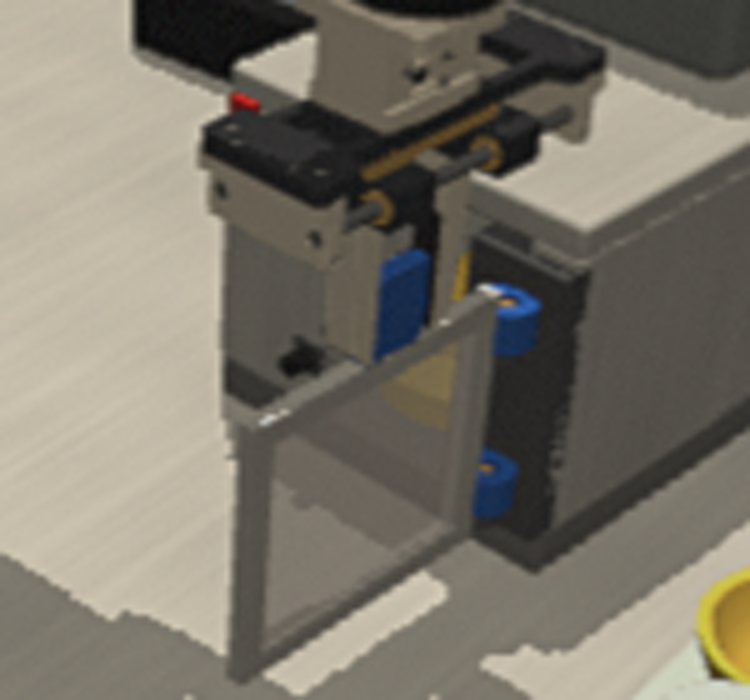

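View pics/si8c.png

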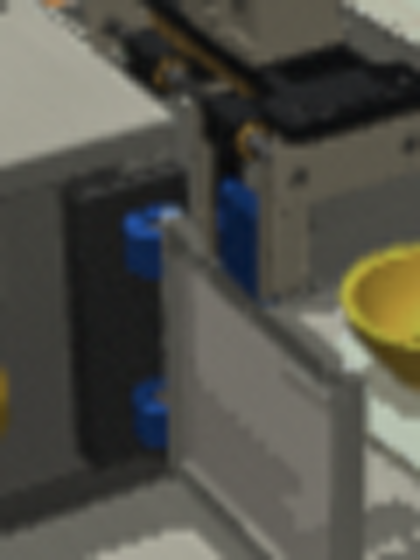

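Both knuckles seated (both brass pin ends fill the holes at ~(206,203) and (491,413)). Now swinging about the pin.

step_arm([
  {"tx": 2.3,"ty": 0,"tz": -0.2,"ax": 0,"ay": 0,"az": 0.025,"grip": 255},
  {"tx": 4.5,"ty": 0.1,"tz": 0,"ax": 0,"ay": 0,"az": 0.05,"grip": 255},
  {"tx": 4.5,"ty": 0.1,"tz": 0,"ax": 0,"ay": 0,"az": 0.05,"grip": 255},
  {"tx": 4.6,"ty": 0.1,"tz": 0,"ax": 0,"ay": 0,"az": 0.05,"grip": 255},
  {"tx": 4.5,"ty": 0.1,"tz": 0,"ax": 0,"ay": 0,"az": 0.05,"grip": 255},
])

```text
t: 12.85
tool_pos: [0.588, 0.0693, 0.2055]
orientation: [0.498, 3.101, 0.001]
force: [-1.3, -0.3, 3.7]
opening: 0.0394
```

```bash
python3 st.py
```

```text
t 12.85 p [588.   69.3 205.5] F [-1.3 -0.3  3.7] T [0.58 0.05 0.13] op 39.4 yang 71.75 z [ 8.e-04  7.e-04 -1.e+00] x [-9.497e-01  3.132e-01 -6.000e-04] q6 -1.22
```

step_arm([
  {"tx": 4.5,"ty": 0.1,"tz": 0,"ax": 0,"ay": 0,"az": 0.05,"grip": 255},
  {"tx": 4.6,"ty": 0.1,"tz": 0,"ax": 0,"ay": 0,"az": 0.05,"grip": 255},
  {"tx": 4.5,"ty": 0.1,"tz": 0,"ax": 0,"ay": 0,"az": 0.05,"grip": 255},
  {"tx": 4.6,"ty": 0.1,"tz": 0,"ax": 0,"ay": 0,"az": 0.05,"grip": 255},
  {"tx": 4.5,"ty": 0.1,"tz": 0,"ax": 0,"ay": 0,"az": 0.05,"grip": 255},
  {"tx": 4.6,"ty": 0.1,"tz": 0,"ax": 0,"ay": 0,"az": 0.05,"grip": 255},
  {"tx": 4.5,"ty": 0.1,"tz": 0,"ax": 0,"ay": 0,"az": 0.05,"grip": 255},
  {"tx": 4.6,"ty": 0.2,"tz": 0,"ax": 0,"ay": 0,"az": 0.05,"grip": 255},
])

```text
t: 13.65
tool_pos: [0.5566, 0.0871, 0.2055]
orientation: [1.104, 2.94, 0.001]
force: [-1.1, -1.5, 3.5]
opening: 0.0396
```

```bash
python3 st.py
```

```text
t 13.65 p [556.6  87.1 205.5] F [-1.1 -1.5  3.5] T [ 0.26 -0.15  0.01] op 39.6 yang 48.83 z [ 1.1e-03  4.0e-04 -1.0e+00] x [-7.528e-01  6.583e-01 -6.000e-04] q6 -0.79
```

step_arm([
  {"tx": 4.5,"ty": 0.1,"tz": 0,"ax": 0,"ay": 0,"az": 0.05,"grip": 255},
  {"tx": 4.6,"ty": 0.1,"tz": 0,"ax": 0,"ay": 0,"az": 0.05,"grip": 255},
  {"tx": 4.5,"ty": 0.1,"tz": 0,"ax": 0,"ay": 0,"az": 0.05,"grip": 255},
  {"tx": 4.6,"ty": 0.1,"tz": 0,"ax": 0,"ay": 0,"az": 0.05,"grip": 255},
  {"tx": 4.5,"ty": 0.1,"tz": 0,"ax": 0,"ay": 0,"az": 0.05,"grip": 255},
  {"tx": 4.6,"ty": 0.1,"tz": 0,"ax": 0,"ay": 0,"az": 0.05,"grip": 255},
  {"tx": 4.5,"ty": 0.1,"tz": 0,"ax": 0,"ay": 0,"az": 0.05,"grip": 255},
  {"tx": 4.6,"ty": 0.1,"tz": 0,"ax": 0,"ay": 0,"az": 0.05,"grip": 255},
  {"tx": 4.5,"ty": 0.1,"tz": 0,"ax": 0,"ay": 0,"az": 0.05,"grip": 255},
  {"tx": 4.6,"ty": 0.2,"tz": 0,"ax": 0,"ay": 0,"az": 0.05,"grip": 255},
  {"tx": 4.5,"ty": 0.1,"tz": 0,"ax": 0,"ay": 0,"az": 0.05,"grip": 255},
  {"tx": 4.6,"ty": 0.1,"tz": 0,"ax": 0,"ay": 0,"az": 0.05,"grip": 255},
  {"tx": 2.3,"ty": 0.1,"tz": 0,"ax": 0,"ay": 0,"az": 0.025,"grip": 255},
  {"tx": 0,"ty": 0,"tz": 0,"ax": 0,"ay": 0,"az": 0,"grip": 255},
])

```text
t: 15.05
tool_pos: [0.5278, 0.1347, 0.2055]
orientation: [1.951, 2.461, 0.0]
force: [-0.6, -3.5, 3.8]
opening: 0.0396
```

```bash
python3 st.py;python3 - <<'E'
from h import *
import pickle
D={n:robot.read_camera(n) for n in('wrist','side','scene')}
pickle.dump(D,open('c9.pkl','wb'))
crop(D['wrist'],'w9.png',0,0,512,384,1.5)
crop(D['scene'],'sc9.png',230,70,380,230,4.5)
crop(D['side'],'si9.png',140,80,270,210,5)
E
```

```text
t 15.05 p [527.8 134.7 205.5] F [-0.6 -3.5  3.8] T [-0.41 -0.24 -0.25] op 39.6 yang 13.17 z [ 7.e-04 -3.e-04 -1.e+00] x [-2.279e-01  9.737e-01 -5.000e-04] q6 -0.07
```

View pics/w9.png

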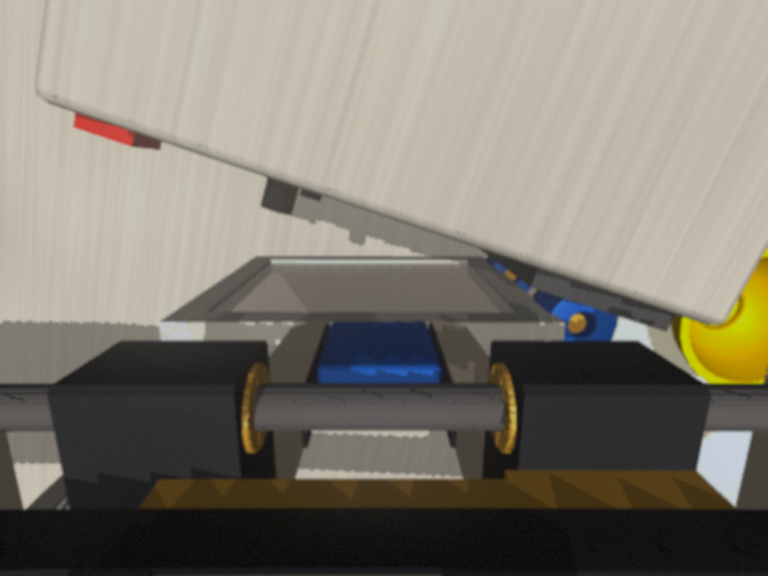

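View pics/sc9.png

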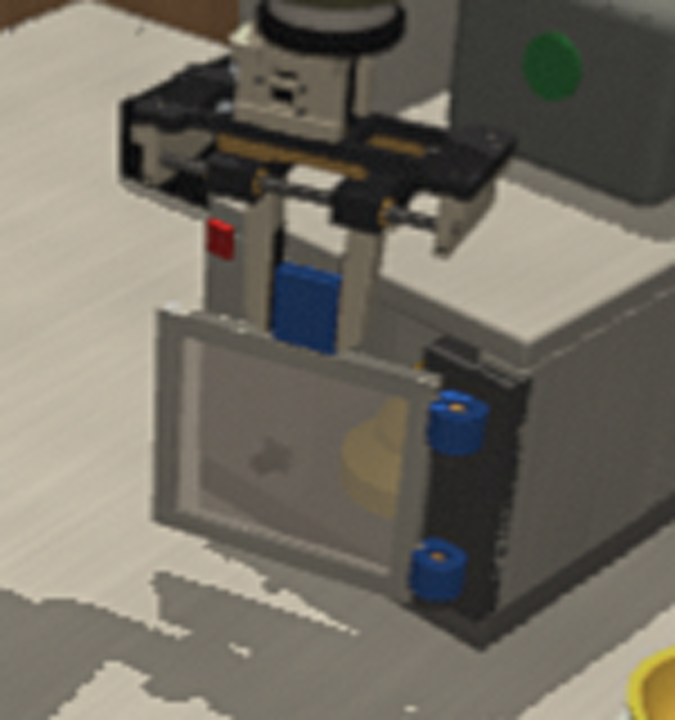

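View pics/si9.png

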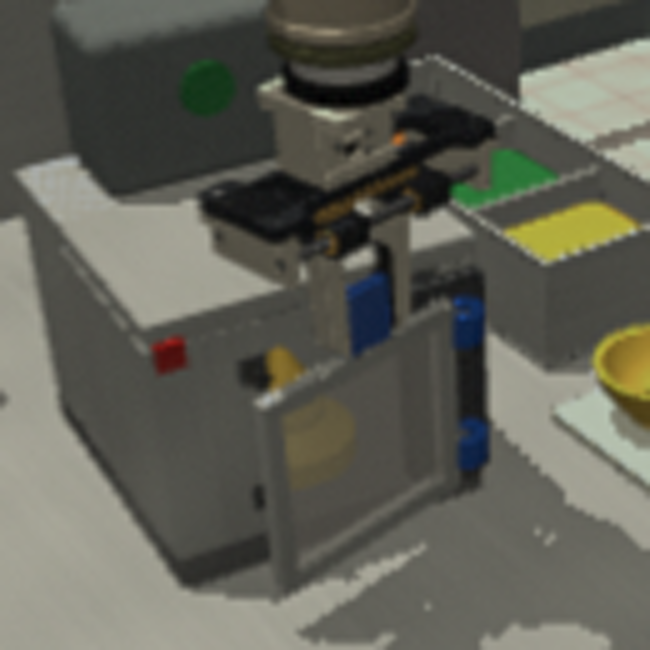

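```bash
python3 - <<'E'
from h import *
import pickle
c=pickle.load(open('c9.pkl','rb'))['wrist']
f=lambda x,y:((x+.5)/1.5-.5,(y+.5)/1.5-.5)
A=onz(c,f(50,100),.213);B=onz(c,f(715,320),.213);print(A,B,np.degrees(np.arctan2(*(B-A)[1::-1])),np.linalg.norm(B-A))
L=onz(c,f(163,322),.185);R=onz(c,f(563,321),.185);print(L,R,np.degrees(np.arctan2(*(R-L)[1::-1])),np.linalg.norm(R-L))
s=onz(c,f(278,212),.16);print('stop tip',s)
E
```

```text
[0.4089257  0.19729052 0.213     ] [0.63972901 0.17739112 0.213     ] -4.927741990737416 0.23165956378810607
[0.43898868 0.11945711 0.185     ] [0.60255151 0.15821892 0.185     ] 13.33224236971429 0.16809306576408653
stop tip [0.47288935 0.17228426 0.16      ]
```

step_arm([
  {"tx": 2.7,"ty": 0,"tz": 0,"ax": 0,"ay": 0,"az": 0.03,"grip": 255},
  {"tx": 2.7,"ty": 0.1,"tz": 0,"ax": 0,"ay": 0,"az": 0.03,"grip": 255},
  {"tx": 2.8,"ty": 0,"tz": 0,"ax": 0,"ay": 0,"az": 0.03,"grip": 255},
  {"tx": 2.7,"ty": 0.1,"tz": 0,"ax": 0,"ay": 0,"az": 0.03,"grip": 255},
  {"tx": 2.7,"ty": 0,"tz": 0,"ax": 0,"ay": 0,"az": 0.03,"grip": 255},
  {"tx": 2.8,"ty": 0.1,"tz": 0,"ax": 0,"ay": 0,"az": 0.03,"grip": 255},
  {"tx": 2.7,"ty": 0,"tz": 0,"ax": 0,"ay": 0,"az": 0.03,"grip": 255},
  {"tx": 2.7,"ty": 0,"tz": 0,"ax": 0,"ay": 0,"az": 0.03,"grip": 255},
  {"tx": 1.8,"ty": 0,"tz": 0,"ax": 0,"ay": 0,"az": 0.02,"grip": 255},
  {"tx": 0,"ty": 0,"tz": 0,"ax": 0,"ay": 0,"az": 0,"grip": 255},
])

```text
t: 16.2
tool_pos: [0.5253, 0.158, 0.2055]
orientation: [2.254, 2.188, 0.0]
force: [-4.0, -2.9, 6.1]
opening: 0.0399
```

```bash
python3 st.py
```

```text
t 16.2 p [525.3 158.  205.5] F [-4.  -2.9  6.1] T [-0.58 -0.16 -0.3 ] op 39.9 yang -1.71 z [ 3.e-04 -3.e-04 -1.e+00] x [ 2.990e-02  9.996e-01 -2.000e-04] q6 0.23
```

step_arm([
  {"tx": 1.4,"ty": 0,"tz": 0,"ax": 0,"ay": 0,"az": 0.015,"grip": 255},
  {"tx": 1.4,"ty": 0,"tz": 0,"ax": 0,"ay": 0,"az": 0.015,"grip": 255},
  {"tx": 1.4,"ty": 0,"tz": 0,"ax": 0,"ay": 0,"az": 0.015,"grip": 255},
  {"tx": 0,"ty": 0,"tz": 0,"ax": 0,"ay": 0,"az": 0,"grip": 255},
])

```text
t: 16.6
tool_pos: [0.5255, 0.1621, 0.2055]
orientation: [2.303, 2.137, -0.0]
force: [-3.5, -2.5, 5.8]
opening: 0.0398
```

```bash
python3 st.py
```

```text
t 16.6 p [525.5 162.1 205.5] F [-3.5 -2.5  5.8] T [-0.59 -0.1  -0.26] op 39.8 yang -4.28 z [ 2.e-04 -3.e-04 -1.e+00] x [ 7.470e-02  9.972e-01 -3.000e-04] q6 0.28
```

step_arm([
  {"tx": 0.9,"ty": 0,"tz": 0,"ax": 0,"ay": 0,"az": 0.01,"grip": 255},
  {"tx": 0.9,"ty": 0,"tz": 0,"ax": 0,"ay": 0,"az": 0.01,"grip": 255},
  {"tx": 0,"ty": 0,"tz": 0,"ax": 0,"ay": 0,"az": 0,"grip": 255},
])

```text
t: 16.9
tool_pos: [0.5256, 0.1629, 0.2055]
orientation: [2.322, 2.114, -0.002]
force: [-3.7, -8.1, 7.5]
opening: 0.0399
```

```bash
python3 st.py;python3 - <<'E'
from h import *
import pickle
D={n:robot.read_camera(n) for n in('wrist','side')}
crop(D['wrist'],'w10.png',0,0,512,384,1.5)
crop(D['side'],'si10.png',140,80,270,210,5)
E
```

```text
t 16.9 p [525.6 162.9 205.5] F [-3.7 -8.1  7.5] T [-1.31  0.04  0.93] op 39.9 yang -5.36 z [-1.0e-04 -2.2e-03 -1.0e+00] x [ 0.0935  0.9956 -0.0022] q6 0.3
```

View pics/w10.png

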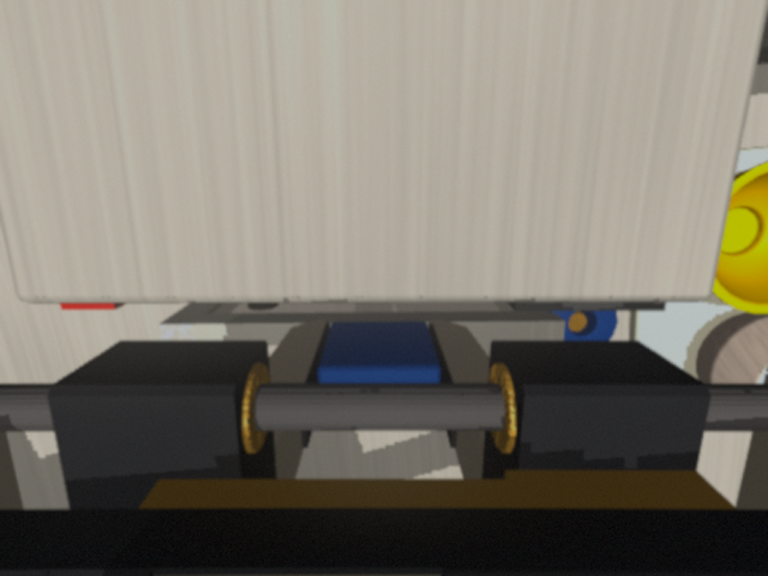

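View pics/si10.png

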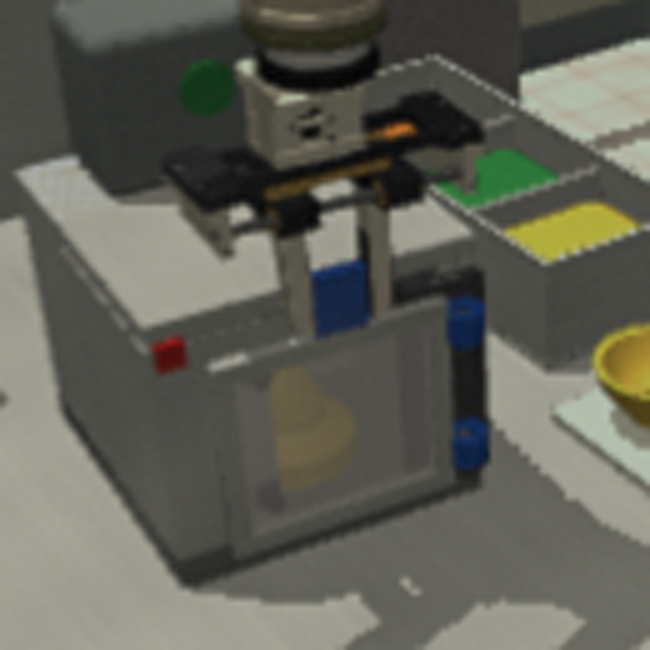

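step_arm([
  {"tx": -0.6,"ty": 0,"tz": 0,"ax": 0,"ay": 0,"az": -0.007,"grip": 255},
  {"tx": 0,"ty": 0,"tz": 0,"ax": 0,"ay": 0,"az": 0,"grip": 255},
  {"tx": 0,"ty": 0,"tz": 0,"ax": 0,"ay": 0,"az": 0,"grip": 255},
], squeeze=10)

```text
t: 17.3
tool_pos: [0.5254, 0.1632, 0.2051]
orientation: [2.317, 2.122, -0.001]
force: [-2.6, -3.6, 5.3]
opening: 0.0397
```

```bash
python3 st.py
```

```text
t 17.3 p [525.4 163.2 205.1] F [-2.6 -3.6  5.3] T [-0.77  0.3  -0.03] op 39.7 yang -5.02 z [-5.e-04 -5.e-04 -1.e+00] x [ 8.750e-02  9.962e-01 -5.000e-04] q6 0.3
```

Light contact only. Opening gradually.

step_arm([
  {"tx": 0,"ty": 0,"tz": 0,"ax": 0,"ay": 0,"az": 0,"grip": 160},
  {"tx": 0,"ty": 0,"tz": 0,"ax": 0,"ay": 0,"az": 0,"grip": 145},
  {"tx": 0,"ty": 0,"tz": 0,"ax": 0,"ay": 0,"az": 0,"grip": 140},
  {"tx": 0,"ty": 0,"tz": 0,"ax": 0,"ay": 0,"az": 0,"grip": 130},
  {"tx": 0,"ty": 0,"tz": 0,"ax": 0,"ay": 0,"az": 0,"grip": 115},
  {"tx": 0,"ty": 0,"tz": 0,"ax": 0,"ay": 0,"az": 0,"grip": 100},
  {"tx": 0,"ty": 0,"tz": 0,"ax": 0,"ay": 0,"az": 0,"grip": 80},
  {"tx": 0,"ty": 0,"tz": 0,"ax": 0,"ay": 0,"az": 0,"grip": 60},
  {"tx": 0,"ty": 0,"tz": 0,"ax": 0,"ay": 0,"az": 0,"grip": 60},
])

```text
t: 18.2
tool_pos: [0.5255, 0.1636, 0.2053]
orientation: [2.317, 2.122, 0.0]
force: [-0.1, 0.4, 0.3]
opening: 0.0706
```

```bash
python3 st.py;python3 - <<'E'
from h import *
D={n:robot.read_camera(n) for n in('wrist',)}
crop(D['wrist'],'w11.png',0,0,512,384,1.5)
E
```

```text
t 18.2 p [525.5 163.6 205.3] F [-0.1  0.4  0.3] T [-0.11  0.09 -0.03] op 70.6 yang -5.02 z [ 2.e-04  1.e-04 -1.e+00] x [8.740e-02 9.962e-01 1.000e-04] q6 0.3
```

View pics/w11.png

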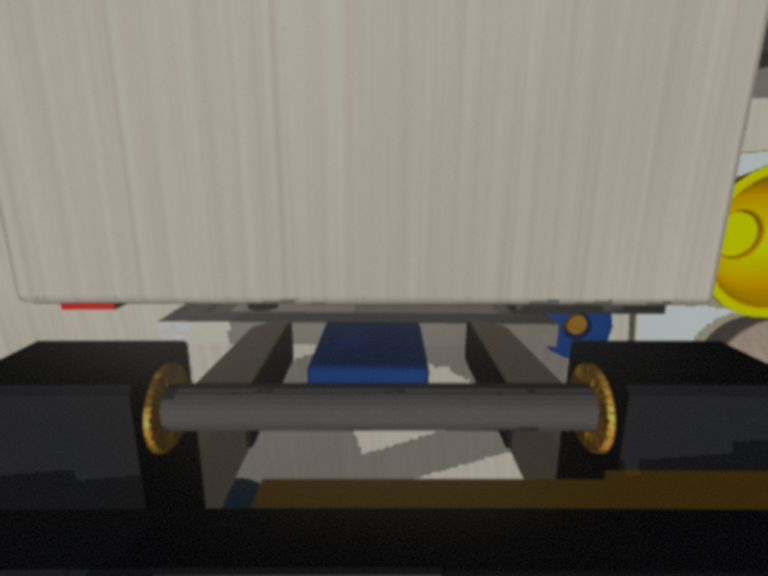

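Released; the door still lies parallel to the front and the force is zero. Lift clear.

step_arm([
  {"tx": 0,"ty": 0,"tz": -5,"ax": 0,"ay": 0,"az": 0,"grip": 60},
  {"tx": 0,"ty": 0,"tz": -10,"ax": 0,"ay": 0,"az": 0,"grip": 60},
  {"tx": 0,"ty": 0,"tz": -20,"ax": 0,"ay": 0,"az": 0,"grip": 60},
  {"tx": 0,"ty": 0,"tz": -25,"ax": 0,"ay": 0,"az": 0,"grip": 60},
  {"tx": 0,"ty": 0,"tz": -30,"ax": 0,"ay": 0,"az": 0,"grip": 60},
  {"tx": 0,"ty": 0,"tz": -30,"ax": 0,"ay": 0,"az": 0,"grip": 60},
  {"tx": 0,"ty": 0,"tz": -20,"ax": 0,"ay": 0,"az": 0,"grip": 60},
  {"tx": 0,"ty": 0,"tz": 0,"ax": 0,"ay": 0,"az": 0,"grip": 60},
  {"tx": 0,"ty": 0,"tz": 0,"ax": 0,"ay": 0,"az": 0,"grip": 60},
])

```text
t: 19.15
tool_pos: [0.5257, 0.1636, 0.3459]
orientation: [2.316, 2.122, 0.002]
force: [-0.6, 0.8, 0.0]
opening: 0.0714
```

```bash
python3 st.py;python3 - <<'E'
from h import *
import pickle
D={n:robot.read_camera(n) for n in('wrist','side','scene')}
pickle.dump(D,open('c12.pkl','wb'))
crop(D['wrist'],'w12.png',0,0,512,384,1.5)
crop(D['scene'],'sc12.png',0,0,512,384,1.5)
crop(D['side'],'si12.png',140,80,270,210,5)
E
```

```text
t 19.15 p [525.7 163.6 345.9] F [-0.6  0.8  0. ] T [-0.08  0.11 -0.01] op 71.4 yang -5.02 z [ 1.4e-03  3.0e-04 -1.0e+00] x [8.750e-02 9.962e-01 4.000e-04] q6 0.3
```

View pics/w12.png

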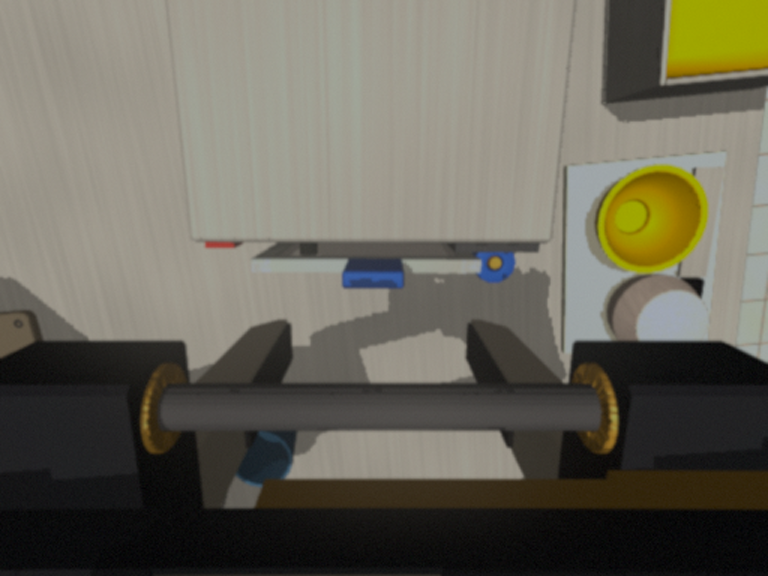

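View pics/sc12.png

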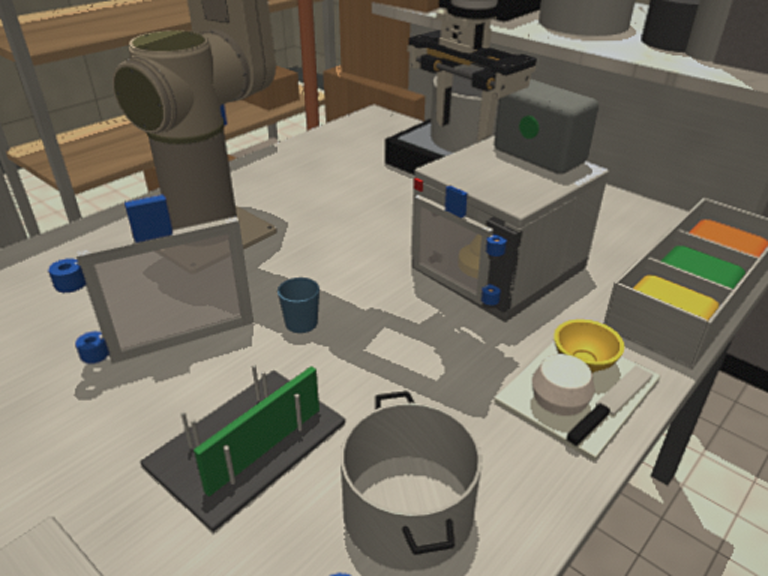

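View pics/si12.png

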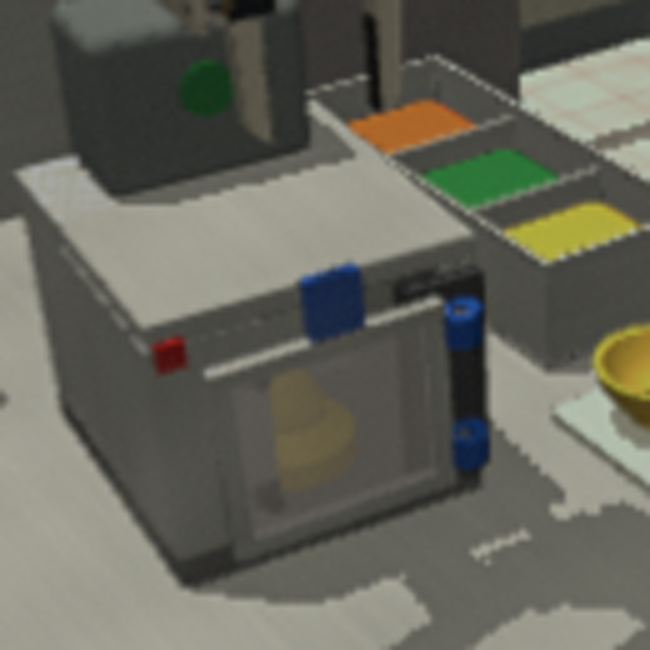

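```bash
python3 - <<'E'
from h import *
import pickle
D=pickle.load(open('c12.pkl','rb'));c=D['wrist'];D0=pickle.load(open('cams.pkl','rb'))
f=lambda x,y:((x+.5)/1.5-.5,(y+.5)/1.5-.5)
for L,R,z in(((253,266),(478,265),.185),((193,240),(550,240),.213)):
    A,B=onz(c,f(*L),z),onz(c,f(*R),z);print(A,B,np.degrees(np.arctan2(*(B-A)[1::-1])))
k=onz(c,f(495,264),.174);print('knuckle hi',k)
d=cv2.absdiff(D['scene']['frame'],D0['scene']['frame']).max(2)
for n,(x0,y0,x1,y1) in dict(cup=(184,182,216,222),pot=(225,262,322,370),fruit=(330,210,440,300),board=(150,245,215,325)).items():print(n,(d[y0:y1,x0:x1]>40).mean().round(3))
s1=robot.read_state()
print(robot.close_job())
E
```

```text
[0.43427021 0.17158428 0.185     ] [0.59962158 0.15785399 0.185     ] -4.746781882692078
[0.40630766 0.1975916  0.213     ] [0.64156408 0.17700327 0.213     ] -5.001464946516047
knuckle hi [0.61492991 0.15498457 0.174     ]
cup 0.204
pot 0.04
fruit 0.025
board 0.1
the job is handed in; nothing more can be done
None
```

The guard door is hung on the press, swung shut against the stops and let go, and I handed the job in at about 19 s of the 72 s allowed. The hand-in call gave no verdict.

**How it was hung:** I gripped the tab along its width, lifted the door out of the rack and brought it in square to the front. I found the pins with the wrist camera and lowered in 1–2 mm steps. The force stayed flat until about 8 N came on at the predicted seat height. Both brass pins then showed in their holes. I swung the door about the pin until it met the stops, backed off slightly, let go and lifted clear. The highest change in force I read at the wrist, at the pauses between moves, was about 12 N, well under the 60 N limit.

**Last checks that agreed:**
- **Door angle:** the door measures −4.7° against the press front at −5.0°, so it is parallel.
- **Stops:** contact came at the expected angle, and the door did not visibly spring back.
- **Force:** it read about zero after release and after lifting clear.
- **Gripper:** it was clear of the door, 140 mm above the grasp height.

**Checks that disagreed or are less certain:**
- **Pin position:** the wrist and scene cameras differed by 2–4 mm on pin against knuckle. I went with the sharper wrist view, and the knuckles went on without resistance.
- **Bystanders:** comparing pictures before and after, 20% of the cup area and 10% of the board area changed. I put this down to shadows and the door no longer being in the rack. By eye nothing had moved, but I did not measure their positions again.

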